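Load the cinnamon mill from the storage tubes

TASK

Load the cinnamon mill with every stick there is in the clear tubes: lay each tube that holds one in the level tipping cradle, mouth towards the stop, tip cradle and tube mouth down and let go once the stick has slid out to the stop, take the stick by its exposed end and lay it in the mill's pot, and put the emptied tube back flat in its tray. When all sticks are in, set the lid on the mill and turn it lightly until its lugs drop into the collar's notches and it sits fully home. A stick must never touch the drawer itself, never tip a tube over the mill (crumbs), leave tubes that are empty in the tray, and do not disturb the other things in the drawer.

Things in the scene. Friction and masses are not known exactly. Their poses are not given: they have to be found in the camera images.
- drawer: The open white oak drawer in which everything lies; floor flat, its upper face 6 mm above the work surface (z = 0.006); side, front and back walls 60 mm high, low white plastic dividers (38 mm) near its sides and back. Fixed.
- tray: Shallow white plastic tray for the tubes, fixed; outside 170 (x) by 226 (y) by 14 mm high, walls 4 mm, inner floor 4 mm above its origin. Origin: centre of its underside. At the start the three tubes lie in it side by side, about 66 mm apart along its y, mouths to its -x.
- mill: Fixed stainless cinnamon mill: round pot 132 mm across, 60 mm high, inner radius 55 mm, inner floor 6 mm above its origin (centre of its underside). Its top 18 mm is a dark collar with four notches, 22 mm wide, open at the top, 90 degrees apart, at an angle that this pose does NOT give and that differs each time: look, or feel by turning.
- lid: The mill's loose steel lid, 0.3 kg: disc 132 mm across; under it a plug of radius 52.5 mm, 16 mm deep, that enters the collar, and two lugs 12 mm wide, 10 mm deep under the rim at its own +x and -x. Origin: centre of the plug's underside; 54 mm above the mill's origin when the lugs stand on the collar, 44 mm when they have dropped into notches.
- tube1: Clear plastic square tube closed at one end, 120 mm long (x), 28 mm wide (y), 32 mm high (z), floor and roof 3 mm, sides 5.5 mm (bore 17 wide, 26 high), closed end 4 mm thick at its +x, open mouth at its -x, with a white flange at the mouth (8 mm long, 40 mm over all in y, nothing below the underside). 70 g, slippery. Origin: centre of its underside. Leftmost (+y of the tray) at the start.
- stick1: Cinnamon stick, 95 mm long (x), 13 mm wide (y), 10 mm thick, 14 g, at the start inside tube1 near its closed end, 12 to 21 mm behind the mouth, out of reach of fingers; None if tube1 is empty. It begins to slide in the tube at a slope of about 13 to 18 degrees. Origin: its centre.
- tube2: Clear plastic square tube closed at one end, 120 mm long (x), 28 mm wide (y), 32 mm high (z), floor and roof 3 mm, sides 5.5 mm (bore 17 wide, 26 high), closed end 4 mm thick at its +x, open mouth at its -x, with a white flange at the mouth (8 mm long, 40 mm over all in y, nothing below the underside). 70 g, slippery. Origin: centre of its underside. Middle one at the start.
- stick2: Cinnamon stick, 95 mm long (x), 13 mm wide (y), 10 mm thick, 14 g, at the start inside tube2 near its closed end, 12 to 21 mm behind the mouth, out of reach of fingers; None if tube2 is empty. It begins to slide in the tube at a slope of about 13 to 18 degrees. Origin: its centre.
- tube3: Clear plastic square tube closed at one end, 120 mm long (x), 28 mm wide (y), 32 mm high (z), floor and roof 3 mm, sides 5.5 mm (bore 17 wide, 26 high), closed end 4 mm thick at its +x, open mouth at its -x, with a white flange at the mouth (8 mm long, 40 mm over all in y, nothing below the underside). 70 g, slippery. Origin: centre of its underside. Rightmost (-y of the tray) at the start.
- stick3: Cinnamon stick, 95 mm long (x), 13 mm wide (y), 10 mm thick, 14 g, at the start inside tube3 near its closed end, 12 to 21 mm behind the mouth, out of reach of fingers; None if tube3 is empty. It begins to slide in the tube at a slope of about 13 to 18 degrees. Origin: its centre.
- pump_jar: Bystander: glass jar with a white press-button pump lid, 78 mm across, 93 mm high. Origin: centre of the underside.
- grater: Bystander: flat steel cinnamon grater with black handle, 35 by 220 mm, about 20 mm high, lying. Origin: centre of the underside.
- bowl: Bystander: small terracotta ceramic bowl, 84 mm across, 36 mm high. Origin: centre of the underside.
- scoop: Bystander: bamboo scoop about 155 mm long, 42 mm wide, 22 mm high. Origin: centre of the underside.
- stopper: Bystander: round grey silicone lid stopper, 54 mm across, 26 mm high. Origin: centre of the underside.
- spice_jar: Bystander: amber glass spice jar, 52 mm across, 90 mm high. Origin: centre of the underside.
- rest: Fixed bamboo foot (130 by 80 mm) with a central post that carries the tipping cradle on a level hinge along the rest's y, 120 mm above its origin (centre of its underside). At yaw 0 the cradle's mouth end points to -x.
- cradle (a joint): Tilt of the bamboo tipping cradle (rad): 0 level, 0.5 fully tipped, mouth end (the rest's -x) down. Stiff hinge (0.07 N m): it stays where it is left, follows a tube turned in it about cradle_seat, or is pressed down by either end with 1 to 3 N. It starts level or nearly so.
- cradle_seat (a point): On the hinge axis, middle of the upper face of the cradle's beam (22 mm wide); moves with the cradle, x along the beam, z square to it. A laid tube's origin comes here, mouth to -x. At x = -60 mm two shoulders 28 mm apart, 16 mm proud, stop its flange; guide posts 33 mm apart, 14 mm proud, at x = -46 to -34 and 38 to 52 mm; between them its sides are free.
- cradle_stop (a point): Foot of the end stop's inner face, at x = -112 mm on the beam's plane (52 mm beyond a laid tube's mouth); moves with the cradle. The stop is 8 mm wide, 12 mm proud of the beam (9 mm above a laid tube's inner floor). A sliding stick halts at it; under the bare end runs only a thin central web, 3 mm wide, for fingers to straddle. To free it lift it 11 to 14 mm (it has 16 mm of headroom in the tube) square to the beam, then draw it out downhill.
- lid_grip (a point): Middle of the lid's wooden grip bar (33 mm above the lid's origin): 40 mm along the lid's x, 14 mm wide, 26 mm high (20 to 46 mm above the origin). Turned on the collar, the lid's own weight or a light press drops it in within a quarter turn.
Not all that is in view belongs to the job. Leave any blue or turquoise look-alike of the tube3 alone.

How it is judged:
On the way, in this order (a step that is already met when the one before it is completed fails the run):
1. a stick has slid at least 35 mm out of its tube's mouth while that tube lies, let go, fully seated in the tipped cradle (over 0.33 rad) (((x of stick1 in the frame of tube1 between -0.085 and -0.048 m and distance between tube1 and cradle_seat below 0.014 m and value of joint cradle above 0.33 rad and contact force between the fingers and tube1 below 0.3 N) or (x of stick2 in the frame of tube2 between -0.085 and -0.048 m and distance between tube2 and cradle_seat below 0.014 m and value of joint cradle above 0.33 rad and contact force between the fingers and tube2 below 0.3 N) or (x of stick3 in the frame of tube3 between -0.085 and -0.048 m and distance between tube3 and cradle_seat below 0.014 m and value of joint cradle above 0.33 rad and contact force between the fingers and tube3 below 0.3 N))), for 0.2 s.
2. every stick lies in the mill's pot (horizontal distance between each of stick1, stick2, stick3 and mill below 0.05 m and z of each of stick1, stick2, stick3 in the frame of mill below 0.045 m), for 0.2 s.
At the end, for the whole second after the job is handed in: Each stick in the mill (within 50 mm of its axis, below 45 mm); three tubes flat in the tray (35 mm along x, 100 mm along y of its centre, under 12 mm up, level to 0.12 rad); lid at rest, centred to 6 mm, level to 0.06 rad, origin under 47.5 mm above the mill's: lugs in notches (all of step 2 and x of tube1 in the frame of tray between -0.035 and 0.035 m and y of tube1 in the frame of tray between -0.1 and 0.1 m and z of each of tube1, tube2, tube3 in the frame of tray below 0.012 m and angle between each of tube1, tube2, tube3's own z axis and vertical below 0.12 rad and x of tube2 in the frame of tray between -0.035 and 0.035 m and y of tube2 in the frame of tray between -0.1 and 0.1 m and x of tube3 in the frame of tray between -0.035 and 0.035 m and y of tube3 in the frame of tray between -0.1 and 0.1 m and z of lid in the frame of mill below 0.0475 m and horizontal distance between lid and mill below 0.006 m and angle between lid's own z axis and vertical below 0.06 rad and linear speed of lid below 0.02 m/s); the robot touches nothing.
It fails at once if a cinnamon stick touches the drawer's floor or walls (contact force between any of stick1, stick2, stick3 and drawer above 0.02 N).
It fails at once if a tube is tipped mouth down (more than 10 degrees) with its mouth end over the mill (centre within 12 cm) ((horizontal distance between tube1 and mill below 0.12 m and angle between tube1's own x axis and vertical below 1.39 rad) or (horizontal distance between tube2 and mill below 0.12 m and angle between tube2's own x axis and vertical below 1.39 rad) or (horizontal distance between tube3 and mill below 0.12 m and angle between tube3's own x axis and vertical below 1.39 rad)).
It fails at once if a bystander is shifted more than 4 cm (distance of any of pump_jar, grater, bowl, scoop, stopper, spice_jar from where it was at the start of the episode above 0.04 m).
Of stick1, stick2, stick3 only 2 to 3 are there at a start; the rules pass over those that are not, and their reading is None.
At some moment in a run one of lid may be knocked a few centimetres aside while the robot is not near it.
It also fails if it takes over 210 s, if anything falls off the work surface, if the arm or the gripper's body presses on something with over 40 N, if the wrist force passes 120 N, or if a joint passes its speed limit or range.

ROBOT

A 6-joint arm with a two-finger parallel gripper is mounted at the origin on the work surface. World frame = base frame: x ahead of the robot, y to its left, z up, the work surface at z = 0. Lengths are in m, angles in rad, forces in N, time in s.
With the tool pointing down it reaches from about 0.3 to 0.85 m from the base axis. Payload 4.2 kg.
Tool frame: the origin (TCP) lies at the very end of the fingers, on their centre line; the grasp point (between the pads) lies 19 mm behind it; z points along the fingers, y is the line along which they close (so a half turn about z gives the same grasp; the last joint's range is limited). The gripper opens to 91 mm and grips with 3 to 60 N. Pads are 32 mm wide; open, the fingers measure 118 mm over their backs; the gripper's body (76 mm by 178 mm) begins 60 mm behind the grasp point.
Start: joints at [1.247, 0.32, 1.565, -0, 1.257, -0.02], TCP at [0.172, 0.549, 0.214] pointing down, gripper open.
Joint ranges: [-3.11, 3.11], [-0.84, 2.01], [0.21, 2.61], [-1.34, 4.49], [0.05, 2.63], [-2.56, 2.56]. Speed limits (rad/s): [2.57, 2.57, 3.14, 3.14, 3.14, 3.14].

INTERFACE

Orientations are given as [roll, pitch, yaw] about the fixed x, y, z axes, in that order (R = Rz(yaw) Ry(pitch) Rx(roll)).
In Python, from bench import manip gives the robot as it stands.
- The arm moves only by the tool play_rows, never from a script. Its argument "steps" is a list that holds one entry, the list of rows, each a list of 6 numbers: the shift along the tool's x, y, z in cm, then the turn, a rotation vector about the tool's x, y, z in rad. A call has 1 to 10 rows; each row shifts and turns the commanded pose from where the row before left it, along the tool's axes as they then stand; what a row does not reach is not made up. A row lasts 1/10 s, in which the tool goes at most 50 mm and 8.59 degrees, less where a joint would pass 70% of its speed; a pose out of reach is approached as far as the arm can. A call is refused whole if a number of a shift passes 5 or a number of a turn 0.15, either way. A call with a gripper value outside its range is refused whole. "grip" is the finger opening in cm, from 0 to 9.12, set as the call begins (left out, the last holds). The fingers move at their own pace and stop on an object; "force" is the grip in N (left out, the last holds). Time passes only in rows, so rows that do not move let the fingers close. It gives the time, the measured TCP pose, the force, the opening and the grip force at its end, in the units of the state.
- manip.read_state(): the state, without advancing time (a new reading comes with each control period).
- manip.capture(name): name is "side" or "top" or "wrist"; returns the picture (420x560x3 uint8, blue, green, red); there is no depth.
- manip.camera_info(name): a dict with "vfov" (degrees; the focal length in pixels is half the picture's height over the tangent of half this angle, whatever the lens; pixels are square), "cx", "cy" (the principal point, pixels), "view" (4x4, takes a point from world to camera coordinates). Camera axes: x right, y up, looking along -z (the intrinsics and any distortion apply to the point x, -y, -z); pixel columns grow to the right and rows downward; lengths in m; the calibration is good to about 2 mm. A picture is of the moment at which its call begins: read the wrist's pose just before it. camera_info takes no time and is no camera call; for the wrist camera it gives the pose at the moment of the call.
- manip.finish_job(): hands the job in; it is judged then, once.
The state is a dict: "time": time; "joint_positions": joint angles; "joint_velocities": joint speeds; "joint_torque": joint torques, N m; "ee_pos": TCP position; "ee_rot": TCP orientation; "wrist_force": force on the tool from outside, world axes, zero at the start; "torque": the same for the moment, N m; "opening": opening from 0.0 (shut) to 1.0 (fully open); "finger_force": force on a finger pad.
Only numpy, scipy, OpenCV 4.12 (cv2) and the standard library are available. Lean on these libraries where they do the work, as an engineer would, in place of code of your own. Each camera call takes 0.05 s, during which the arm holds its last target. There are 200 camera calls.

## Working session

There is one attempt and no reset: what is moved stays moved. The work goes in short steps, Python scripts to look and compute and a tool call to move; the robot and the scene stay as the last step left them, time stands still between calls to the robot, and variables do not carry over. Pictures are saved under pics/ and viewed, at most 14 in all, crops included, and the job is handed in when it is done.

Besides the shell and the picture viewer there is one more tool, called after "Request:" as name(argument=value, ...), one argument or row to a line, values as JSON. play_rows: Moves the arm, as the interface text tells. Its arguments: {"type":"object","properties":{"steps":{"type":"array"},"grip":{"type":"number"},"force":{"type":"number"}},"required":["steps"]}

```bash
ls; mkdir -p pics
python3 - <<'E'
from bench import manip
import cv2
print(manip.read_state())
for n in ("side","top"):
    i=manip.camera_info(n);print(n,i)
    im=manip.capture(n);cv2.imwrite(f"pics/{n}0.png",im)
E
```

```text
pics
{'time': 0.0, 'joint_positions': array([ 1.24697535e+00,  3.20298872e-01,  1.56568536e+00, -6.75366288e-06,
        1.25741942e+00, -2.00261308e-02]), 'joint_velocities': array([-0.00066848,  0.00040954, -0.00101038, -0.00072986,  0.00032919,
       -0.00125807]), 'joint_torque': array([-6.54710075e-04, -4.12457263e+01, -2.31964964e+01,  7.26789027e-02,
        4.58249613e-02, -1.39063100e-04]), 'ee_pos': array([0.17185812, 0.54817312, 0.21311384]), 'ee_rot': array([-3.13978189e+00, -2.98452124e-05,  2.83779986e+00]), 'wrist_force': array([ 1.20662423, -0.2398809 ,  1.14100553]), 'torque': array([ 0.00821727,  0.01728745, -0.04390262]), 'finger_force': 0.0, 'opening': 0.9998284960450117}
side {'vfov': 57.4068613022106, 'cx': 286.0878057273498, 'cy': 213.74648714151635, 'view': array([[ 0.96510709, -0.26120057, -0.01850884, -0.46237511],
       [ 0.14764272,  0.4844213 ,  0.86228628, -0.24372554],
       [-0.21626359, -0.8349313 ,  0.50608279, -0.99702113],
       [ 0.        ,  0.        ,  0.        ,  1.        ]])}
top {'vfov': 57.98549683846638, 'cx': 281.14335943852285, 'cy': 215.72152722709342, 'view': array([[ 0.00596349, -0.99997379,  0.00410576,  0.13587166],
       [ 0.99318021,  0.00640095,  0.11641349, -0.52804041],
       [-0.11643672,  0.00338353,  0.99319235, -1.05035049],
       [ 0.        ,  0.        ,  0.        ,  1.        ]])}
```

View pics/top0.png

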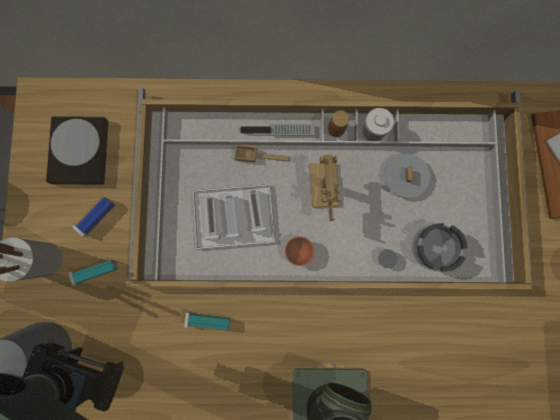

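View pics/side0.png

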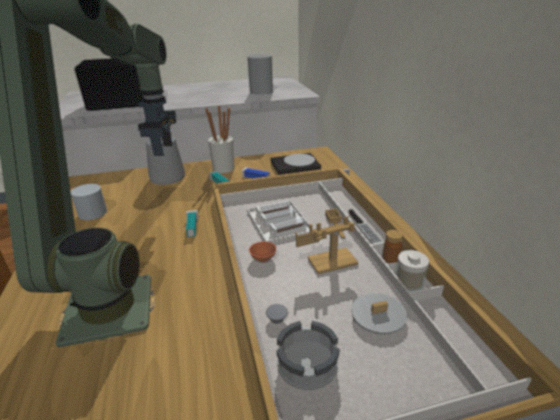

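The top view has the tray at (235,217) with three tubes, the cradle at (327,187), the lid at (408,177), the mill at (441,247) and the bowl at (299,250). The teal and blue look-alikes lie outside the drawer. Next I'll enlarge the tray/cradle and lid/mill areas.

```bash
cat > h.py <<'E'
import numpy as np, cv2
from bench import manip
def cam(n):
    i=manip.camera_info(n); return i, 210/np.tan(np.radians(i['vfov']/2)), np.array(i['view'])
def ray(n,u,v,z,c=None):
    i,f,V=c or cam(n); d=np.array([(u-i['cx'])/f,-(v-i['cy'])/f,-1.])
    R=V[:3,:3]; o=-R.T@V[:3,3]; d=R.T@d; return o+d*(z-o[2])/d[2]
def proj(n,p,c=None):
    i,f,V=c or cam(n); q=V[:3,:3]@np.array(p)+V[:3,3]; return np.array([i['cx']-f*q[0]/q[2], i['cy']+f*q[1]/q[2]])
E
python3 - <<'E'
from h import *
im=cv2.imread('pics/top0.png')
a=cv2.resize(im[140:265,185:355],(800,588),interpolation=cv2.INTER_CUBIC); a=cv2.convertScaleAbs(a,alpha=1.4); cv2.imwrite('pics/c1.png',a)
b=cv2.resize(im[145:275,370:475],(480,594),interpolation=cv2.INTER_CUBIC); b=cv2.convertScaleAbs(b,alpha=1.8);cv2.imwrite('pics/c2.png',b)
E
```

```text
(no output)
```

View pics/c1.png

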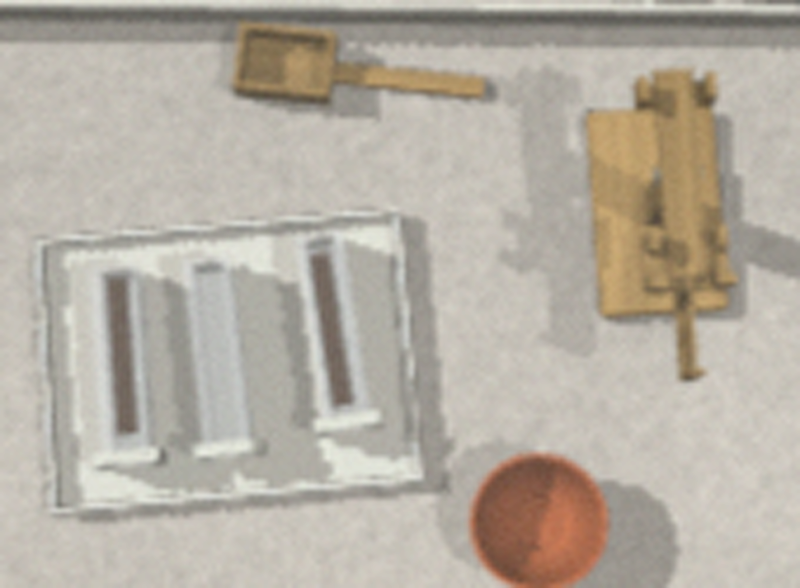

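View pics/c2.png

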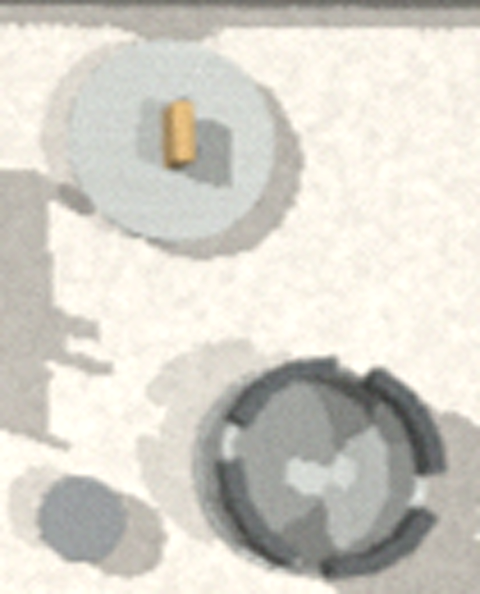

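Tubes 1 (crop 120,365) and 3 (crop 335,330) show a brown stick. Tube 2 (crop 222,355) is empty. All three are clear with a white flange inside the tray, unlike the teal and blue ones outside the drawer. The mill's notches are at crop (355,370), (228,440), (310,570) and (425,495).

```bash
cat >> h.py <<'E'
from scipy.spatial.transform import Rotation as Ro
def pose():
    s=manip.read_state(); return np.array(s['ee_pos']), Ro.from_euler('xyz',s['ee_rot'])
def plan(P1,yaw,tilt=0,start=None,n=None,vmax=4.0,wmax=.13):
    """rows from start (p,R) to P1 with tool down, tool x toward -x of yawed frame (yaw+pi), tilted 'tilt' mouth-down about its hinge"""
    p,R=start or pose(); R1=goal(yaw,tilt)
    rel=R.inv()*R1; w=rel.as_rotvec(); dp=R.inv().apply(np.array(P1)-p)
    n=n or int(np.ceil(max(np.linalg.norm(dp)*100/vmax,np.linalg.norm(w)/wmax,1)))
    r=Ro.from_rotvec(w/n); A=sum((r**k).as_matrix() for k in range(n)); d=np.linalg.solve(A,dp)*100
    print(n,'x',[float(x) for x in np.round(np.r_[d,w/n],3)]); return np.array(P1),R1
def goal(yaw,tilt=0):
    # cradle frame: Rz(yaw) Ry(-tilt) : mouth (-x) down ; tool x=-x, y=+y, z=-z
    return Ro.from_euler('z',yaw)*Ro.from_euler('y',-tilt)*Ro.from_matrix(np.diag([-1,1,-1.]))
E
python3 - <<'E'
from h import *
c=cam('top')
f1=lambda x,y:(185+(x+.5)/4.706-.5,140+(y+.5)/4.706-.5); f2=lambda x,y:(370+(x+.5)/4.571-.5,145+(y+.5)/4.571-.5)
def r(name,uv,z): print(name,np.round(ray('top',*uv,z,c),4))
for n,p in dict(tl=(42,240),tr=(402,213),bl=(55,512),br=(425,490)).items(): r('tray '+n,f1(*p),.02)
for n,p in dict(t1m=(128,458),t1c=(116,270),t2m=(225,448),t2c=(207,264),t3m=(348,421),t3c=(321,240)).items(): r(n,f1(*p),.042)
r('cr closed',f1(673,72),.126); r('cr stop',f1(690,377),.13); r('cr shoulders mid',f1(688,275),.14)
for p in [(588,112),(717,110),(600,318),(728,308)]: r('foot',f1(*p),.016)
for p in [(172,42),(68,140),(172,240),(275,140)]: r('lid',f2(*p),.026)
r('grip top',f2(180,100),.052);r('grip bot',f2(181,165),.052)
for p in [(355,370),(228,440),(310,570),(425,495)]: r('notch',f2(*p),.066)
for p in [(218,470),(445,470),(330,357),(330,580)]: r('mill edge',f2(*p),.066)
print(np.round(goal(.076).as_euler('xyz'),3))
start=plan([.47,.18,.25],.076)
print(np.round(manip.camera_info('wrist')['view'],3),pose()[1].as_matrix().round(2))
E
```

```text
tray tl [0.6001 0.3936 0.02  ]
tray tr [0.6185 0.172  0.02  ]
tray bl [0.4331 0.3803 0.02  ]
tray br [0.4478 0.1564 0.02  ]
t1m [0.4648 0.3331 0.042 ]
t1c [0.578  0.3434 0.042 ]
t2m [0.4711 0.2755 0.042 ]
t2c [0.5821 0.2887 0.042 ]
t3m [0.4877 0.2024 0.042 ]
t3c [0.5972 0.2201 0.042 ]
cr closed [0.679  0.0173 0.126 ]
cr stop [0.506  0.0099 0.13  ]
cr shoulders mid [0.5611 0.0118 0.14  ]
foot [0.6843 0.0565 0.016 ]
foot [ 0.6861 -0.0241  0.016 ]
foot [0.5544 0.0495 0.016 ]
foot [ 0.5612 -0.0295  0.016 ]
lid [ 0.7124 -0.2285  0.026 ]
lid [ 0.648  -0.1603  0.026 ]
lid [ 0.5841 -0.2243  0.026 ]
lid [ 0.6489 -0.292   0.026 ]
grip top [ 0.6679 -0.2233  0.052 ]
grip bot [ 0.6268 -0.2226  0.052 ]
notch [ 0.4987 -0.3185  0.066 ]
notch [ 0.4561 -0.2403  0.066 ]
notch [ 0.3791 -0.2863  0.066 ]
notch [ 0.424  -0.3571  0.066 ]
mill edge [ 0.4381 -0.2337  0.066 ]
mill edge [ 0.4389 -0.3698  0.066 ]
mill edge [ 0.5065 -0.3038  0.066 ]
mill edge [ 0.3733 -0.298   0.066 ]
[-3.142  0.    -3.066]
12 x [-2.878, -2.738, -0.304, -0.0, -0.0, -0.032]
[[ 0.299  0.954 -0.001 -0.576]
 [-0.924  0.29  -0.25   0.028]
 [-0.239  0.076  0.968 -0.388]
 [ 0.     0.     0.     1.   ]] [[-0.95  0.3  -0.  ]
 [ 0.3   0.95 -0.  ]
 [ 0.   -0.   -1.  ]]
```

Run:
```python
from h import *
plan([.53,.2,.25],.085,n=10,)
```

```text
10 x [-4.024, -3.012, -0.365, -0.0, -0.0, -0.039]
```

Request:
play_rows(
  steps=[
    [[-4.0,-2.9,-0.4,0,0,-0.04],[-4.0,-2.9,-0.4,0,0,-0.04],[-4.0,-2.9,-0.4,0,0,-0.04],[-4.0,-2.9,-0.4,0,0,-0.04],[-4.0,-2.9,-0.4,0,0,-0.04],[-4.0,-2.9,-0.4,0,0,-0.04],[-4.0,-2.9,-0.4,0,0,-0.04],[-4.0,-2.9,-0.4,0,0,-0.04],[-4.0,-2.9,-0.4,0,0,-0.04],[-4.0,-2.9,-0.4,0,0,-0.04]],
  ],
  grip=4.8,
)

```text
time: 1.1
ee_pos: [0.5319, 0.212, 0.2539]
ee_rot: [3.141, -0.001, -3.044]
wrist_force: [-0.5, 0.9, 0.2]
opening: 0.527
finger_force: 0.0
```

Request:
play_rows(
  steps=[
    [[0,0,0,0,0,0],[0,0,0,0,0,0]],
  ],
)

```text
time: 1.3
ee_pos: [0.5309, 0.213, 0.2531]
ee_rot: [3.141, -0.002, -3.048]
wrist_force: [-0.0, 0.2, 0.3]
opening: 0.525
finger_force: 0.0
```

Run:
```python
from h import *
import json
i,f,V=cam('wrist'); im=manip.capture('wrist'); cv2.imwrite('pics/w1.png',im)
np.save('w1V.npy',V); json.dump([i['cx'],i['cy'],i['vfov']],open('w1.json','w')); print(pose()[0],i['vfov'])
cv2.imwrite('pics/w1b.png',cv2.resize(im,(800,600),interpolation=cv2.INTER_CUBIC))
```

```text
[0.53004285 0.21371478 0.25323425] 60.04399634732308
```

View pics/w1b.png

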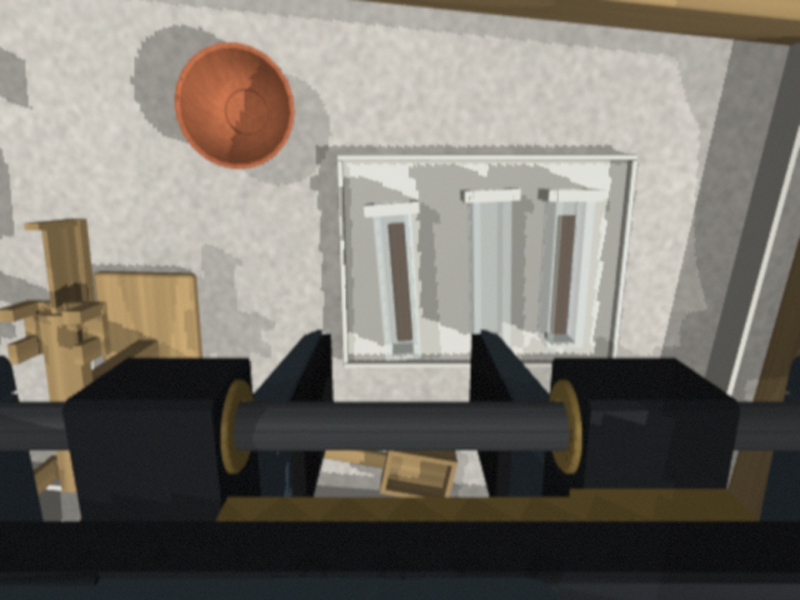

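Run:
```python
import cv2
im=cv2.imread('pics/w1.png')
# 350..600,175..365 in the 800-scale -> native
a=im[130:256,240:430]; a=cv2.resize(a,(798,529),interpolation=cv2.INTER_CUBIC)
cv2.imwrite('pics/c3.png',cv2.convertScaleAbs(a,alpha=1.3,beta=-30))
```

```text
(no output)
```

View pics/c3.png

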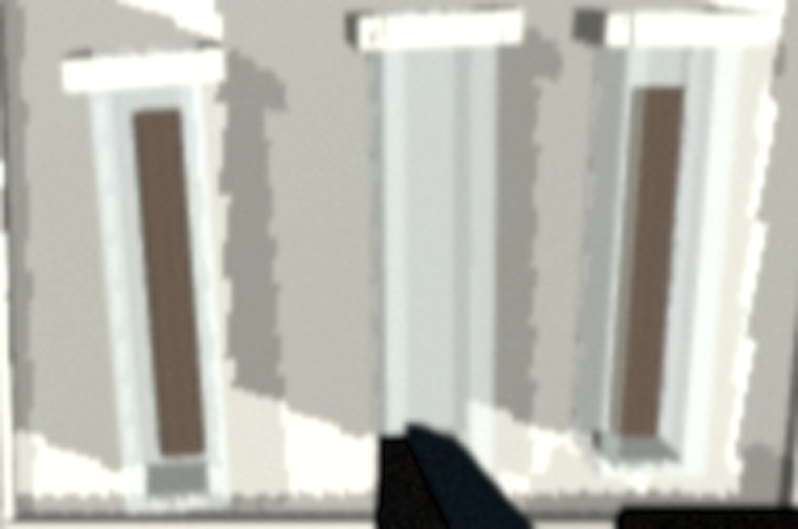

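Run:
```python
from h import *
import json
cx,cy,vf=json.load(open('w1.json')); c=({'cx':cx,'cy':cy},210/np.tan(np.radians(vf/2)),np.load('w1V.npy'))
f=lambda x,y:(240+(x+.5)/4.2-.5,130+(y+.5)/4.2-.5); g=lambda x,y:((x+.5)*.7-.5,(y+.5)*.7-.5)
def r(n,uv,z): p=ray('',*uv,z,c); print(n,np.round(p,4)); return p
for nm,a,b,fl in (('t1',(660,88),(636,435),[(607,12),(778,12),(607,45),(778,45)]),('t3',(158,110),(184,455),[(63,62),(222,52),(65,92),(223,84)])):
    A=r(nm+' stick m',f(*a),.023);B=r(nm+' stick c',f(*b),.023); print(' yaw',np.arctan2((B-A)[1],(B-A)[0]),'len',np.linalg.norm(B-A))
    F=[r(nm+' fl',f(*q),.042) for q in fl]; print(' flange c',np.mean(F,0),'w',np.linalg.norm(F[0]-F[1]))
A=r('t3 body m',f(150,88),.042);B=r('t3 body c',f(178,508),.042);print(np.arctan2((B-A)[1],(B-A)[0]))
r('t3 l',f(95,90),.042);r('t3 r',f(205,88),.042)
r('t1 closed',f(660,462),.042)
# tray corners
for q in [(340,158),(635,157),(346,362),(612,358)]: r('tray',g(*q),.02)
# cradle: stop end, shoulders
r('stop',g(56,222),.13); r('foot',g(197,273),.016)
```

```text
t1 stick m [0.4829 0.3367 0.023 ]
t1 stick c [0.5765 0.3464 0.023 ]
 yaw 0.10302470804762269 len 0.09408507613788233
t1 fl [0.465  0.3145 0.042 ]
t1 fl [0.4611 0.356  0.042 ]
t1 fl [0.4728 0.3158 0.042 ]
t1 fl [0.4689 0.3575 0.042 ]
 flange c [0.46696879 0.33597851 0.042     ] w 0.04166257728812826
t3 stick m [0.5006 0.2078 0.023 ]
t3 stick c [0.5937 0.2235 0.023 ]
 yaw 0.16699157218643604 len 0.09442507585905481
t3 fl [0.4893 0.1835 0.042 ]
t3 fl [0.4833 0.2221 0.042 ]
t3 fl [0.4965 0.1846 0.042 ]
t3 fl [0.491  0.2232 0.042 ]
 flange c [0.49002666 0.20335343 0.042     ] w 0.039081894723600734
t3 body m [0.4936 0.2054 0.042 ]
t3 body c [0.6023 0.2226 0.042 ]
0.15721058262561652
t3 l [0.4954 0.1919 0.042 ]
t3 r [0.4924 0.2189 0.042 ]
t1 closed [0.5778 0.3473 0.042 ]
tray [0.457  0.1617 0.02  ]
tray [0.4358 0.3808 0.02  ]
tray [0.6181 0.177  0.02  ]
tray [0.5942 0.3945 0.02  ]
stop [0.5076 0.0185 0.13  ]
foot [0.5555 0.0536 0.016 ]
```

Run:
```python
from h import *
plan([.66,.015,.28],.05,n=6)
```

```text
6 x [-1.906, -3.468, -0.449, 0.0, -0.0, 0.008]
```

Request:
play_rows(
  steps=[
    [[-1.9,-3.5,-0.4,0,0,0.008],[-1.9,-3.5,-0.4,0,0,0.008],[-1.9,-3.5,-0.4,0,0,0.008],[-1.9,-3.5,-0.4,0,0,0.008],[-1.9,-3.5,-0.4,0,0,0.008],[-1.9,-3.5,-0.4,0,0,0.008],[0,0,0,0,0,0],[0,0,0,0,0,0],[0,0,0,0,0,0]],
  ],
)

```text
time: 2.25
ee_pos: [0.6593, 0.0149, 0.2779]
ee_rot: [3.141, -0.001, -3.091]
wrist_force: [0.4, 0.3, 0.8]
opening: 0.529
finger_force: 0.0
```

Run:
```python
from h import *
import json
i,f,V=cam('wrist'); im=manip.capture('wrist'); cv2.imwrite('pics/w2.png',im)
np.save('w2V.npy',V); json.dump([i['cx'],i['cy'],i['vfov']],open('w2.json','w')); print(*pose())
c=(i,f,V)
for p in ((.5,.015,.126),(.68,.015,.126)): print(proj('',p,c))
cv2.imwrite('pics/w2b.png',cv2.resize(im[20:260,170:450],(700,600),interpolation=cv2.INTER_CUBIC))
```

```text
[0.65943305 0.01498702 0.27806209] Rotation.from_matrix(array([[-9.98724415e-01, -5.04900167e-02, -5.49495489e-04],
                            [-5.04903213e-02,  9.98724396e-01,  5.55351692e-04],
                            [ 5.20754834e-04,  5.82387497e-04, -9.99999695e-01]]))
[288.94422136   2.04832917]
[278.00986141 220.19338227]
```

View pics/w2b.png

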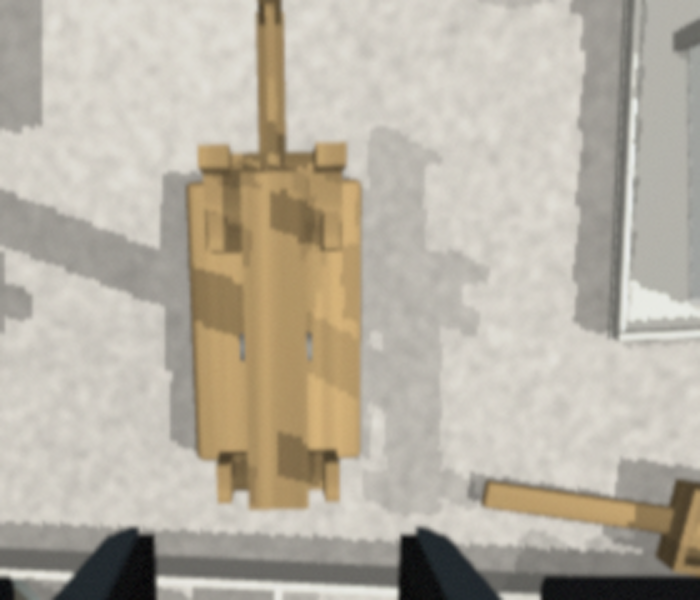

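Run:
```python
from h import *
import json
cx,cy,vf=json.load(open('w2.json')); c=({'cx':cx,'cy':cy},210/np.tan(np.radians(vf/2)),np.load('w2V.npy'))
g=lambda x,y:(170+(x+.5)/2.5-.5,20+(y+.5)/2.5-.5)
def r(n,uv,z): p=ray('',*g(*uv),z,c); print(n,np.round(p,4)); return p
r('hinge L',(242,346),.126);r('hinge R',(309,346),.126)
r('beam end L',(250,507),.126);r('beam end R',(308,507),.126)
r('web',(271,130),.126); r('web',(270,30),.126)
r('shoulder iL',(230,158),.142);r('shoulder iR',(317,158),.142);r('sh lower',(330,168),.142)
r('post L lo',(227,250),.14);r('post R lo',(322,248),.14)
r('post L2 lo',(233,500),.14);r('post R2 lo',(324,498),.14)
r('stop inner',(268,20),.138)
for q in [(190,182),(361,182),(198,458),(360,458)]: r('foot',q,.016)
```

```text
hinge L [0.6239 0.0022 0.126 ]
hinge R [0.6228 0.0257 0.126 ]
beam end L [0.6826 0.0075 0.126 ]
beam end R [0.6815 0.0288 0.126 ]
web [0.5523 0.0089 0.126 ]
web [0.522  0.0071 0.126 ]
shoulder iL [ 0.5632 -0.0035  0.142 ]
shoulder iR [0.5618 0.0241 0.142 ]
sh lower [0.5646 0.0284 0.142 ]
post L lo [ 0.5915 -0.0036  0.14  ]
post R lo [0.5893 0.0275 0.14  ]
post L2 lo [0.6763 0.0016 0.14  ]
post R2 lo [0.674  0.0335 0.14  ]
stop inner [0.5217 0.0066 0.138 ]
foot [ 0.5631 -0.0277  0.016 ]
foot [0.5592 0.0494 0.016 ]
foot [ 0.6906 -0.0205  0.016 ]
foot [0.6867 0.0582 0.016 ]
```

Run:
```python
from h import *
plan([.545,.212,.10],.16,n=9)
```

```text
9 x [1.048, 2.305, 1.98, 0.0, -0.0, -0.012]
```

Request:
play_rows(
  steps=[
    [[1.05,2.3,1.98,0,0,-0.012],[1.05,2.3,1.98,0,0,-0.012],[1.05,2.3,1.98,0,0,-0.012],[1.05,2.3,1.98,0,0,-0.012],[1.05,2.3,1.98,0,0,-0.012],[1.05,2.3,1.98,0,0,-0.012],[1.05,2.3,1.98,0,0,-0.012],[1.05,2.3,1.98,0,0,-0.012],[1.05,2.3,1.98,0,0,-0.012],[0,0,0,0,0,0]],
  ],
)

```text
time: 3.3
ee_pos: [0.5419, 0.2124, 0.0974]
ee_rot: [-3.141, -0.007, -2.981]
wrist_force: [-0.2, -0.6, 0.7]
opening: 0.526
finger_force: 0.0
```

Request:
play_rows(
  steps=[
    [[0,0,0,0,0,0],[0,0,0,0,0,0],[0,0,0,0,0,0]],
  ],
)

```text
time: 3.6
ee_pos: [0.5476, 0.2096, 0.1009]
ee_rot: [3.141, 0.002, -2.986]
wrist_force: [0.2, 0.4, -0.2]
opening: 0.529
finger_force: 0.0
```

Run:
```python
from h import *
print(pose()[0],pose()[1].as_euler('xyz')); plan([.545,.212,.0125],.16,n=6)
```

```text
[0.5475509  0.20963561 0.10092944] [ 3.14123984e+00  2.45813666e-03 -2.98610228e+00]
6 x [0.038, 0.045, 1.474, 0.0, 0.0, -0.001]
```

Request:
play_rows(
  steps=[
    [[0.04,0.04,1.45,0,0,0],[0.04,0.04,1.45,0,0,0],[0.04,0.04,1.45,0,0,0],[0.04,0.04,1.45,0,0,0],[0.04,0.04,1.45,0,0,0],[0.04,0.04,1.45,0,0,0],[0,0,0,0,0,0],[0,0,0,0,0,0],[0,0,0,0,0,0],[0,0,0,0,0,0]],
  ],
)

```text
time: 4.6
ee_pos: [0.5445, 0.212, 0.0137]
ee_rot: [3.141, 0.002, -2.986]
wrist_force: [-0.5, 0.1, 0.2]
opening: 0.527
finger_force: 0.0
```

Request:
play_rows(
  steps=[
    [[0,0,0,0,0,0],[0,0,0,0,0,0],[0,0,0,0,0,0],[0,0,0,0,0,0],[0,0,0,0,0,0],[0,0,0,0,0,0],[0,0,0,0,0,0],[0,0,0,0,0,0]],
  ],
  grip=2.0,
  force=12,
)

```text
time: 5.4
ee_pos: [0.5439, 0.212, 0.013]
ee_rot: [3.141, 0.0, -2.985]
wrist_force: [-0.6, -1.4, 3.1]
opening: 0.302
finger_force: 12.0
```

Run:
```python
from h import *
a=[.6235+.002,.0142+.0001]
s=plan([.544,.212,.19],.16,n=5); s=plan([*a,.19],.06,start=s,n=8)
```

```text
5 x [-0.004, 0.0, -3.54, 0.0, 0.0, -0.001]
8 x [-0.726, -2.574, 0.0, 0.0, 0.0, 0.013]
```

Request:
play_rows(
  steps=[
    [[0,0,-3.54,0,0,0],[0,0,-3.54,0,0,0],[0,0,-3.54,0,0,0],[0,0,-3.54,0,0,0],[0,0,-3.54,0,0,0],[-0.72,-2.57,0,0,0,0.012],[-0.72,-2.57,0,0,0,0.012],[-0.72,-2.57,0,0,0,0.012],[-0.72,-2.57,0,0,0,0.012],[-0.72,-2.57,0,0,0,0.012]],
  ],
)

```text
time: 6.4
ee_pos: [0.5964, 0.0883, 0.189]
ee_rot: [3.141, -0.001, -3.046]
wrist_force: [0.0, 0.7, -1.1]
opening: 0.304
finger_force: 12.0
```

Request:
play_rows(
  steps=[
    [[-0.72,-2.57,0,0,0,0.012],[-0.72,-2.57,0,0,0,0.012],[-0.72,-2.57,0,0,0,0.012],[0,0,0,0,0,0],[0,0,0,0,0,0],[0,0,0,0,0,0],[0,0,0,0,0,0],[0,0,0,0,0,0]],
  ],
)

```text
time: 7.2
ee_pos: [0.6242, 0.0151, 0.1898]
ee_rot: [3.141, 0.0, -3.08]
wrist_force: [0.0, -0.3, -0.6]
opening: 0.308
finger_force: 12.0
```

Run:
```python
from h import *
import json
i,f,V=cam('wrist'); im=manip.capture('wrist'); np.save('w3V.npy',V); json.dump([i['cx'],i['cy'],i['vfov']],open('w3.json','w'))
cv2.imwrite('pics/w3.png',cv2.resize(im[60:360,140:420],(560,600),interpolation=cv2.INTER_CUBIC))
print(pose()[0],pose()[1].as_euler('xyz')); s=plan([.6255,.0143,.129],.06,n=5)
```

```text
[0.62422797 0.01502394 0.18983383] [ 3.14144935e+00  1.19596018e-04 -3.08031881e+00]
5 x [-0.024, -0.016, 1.217, 0.0, 0.0, 0.0]
```

View pics/w3.png

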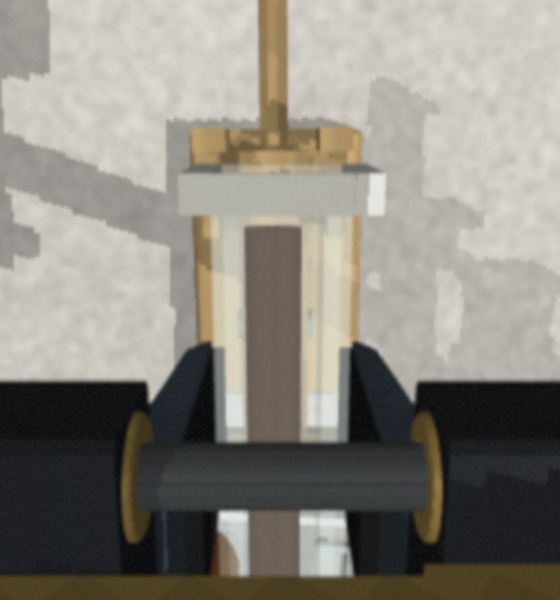

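Run:
```python
from h import *
import json
cx,cy,vf=json.load(open('w3.json')); c=({'cx':cx,'cy':cy},210/np.tan(np.radians(vf/2)),np.load('w3V.npy'))
g=lambda x,y:(140+(x+.5)/2-.5,60+(y+.5)/2-.5)
R=goal(.06); T=pose()[0]
for q in [(180,215),(357,215),(180,187),(180,172),(357,172)]:
    for z in (.219,):
        p=ray('',*g(*q),z,c); print(q,z,np.round(R.inv().apply(p-T),4))
```

```text
(180, 215) 0.219 [ 0.0512 -0.0185 -0.0292]
(357, 215) 0.219 [ 0.0512  0.0156 -0.0292]
(180, 187) 0.219 [ 0.0565 -0.0183 -0.0292]
(180, 172) 0.219 [ 0.0593 -0.0182 -0.0292]
(357, 172) 0.219 [ 0.0594  0.0154 -0.0292]
```

Request:
play_rows(
  steps=[
    [[-0.03,-0.02,1.0,0,0,0],[-0.03,-0.02,1.0,0,0,0],[-0.03,-0.02,1.0,0,0,0],[-0.03,-0.02,1.0,0,0,0],[-0.03,-0.02,1.0,0,0,0],[0,0,0.5,0,0,0],[0,0,0,0,0,0],[0,0,0,0,0,0],[0,0,0,0,0,0],[0,0,0,0,0,0]],
  ],
)

```text
time: 8.25
ee_pos: [0.6263, 0.0134, 0.1353]
ee_rot: [3.142, 0.001, -3.081]
wrist_force: [0.5, -0.1, -1.2]
opening: 0.302
finger_force: 12.0
```

Request:
play_rows(
  steps=[
    [[0,0,0.3,0,0,0],[0,0,0.3,0,0,0],[0,0,0,0,0,0],[0,0,0,0,0,0],[0,0,0,0,0,0],[0,0,0,0,0,0]],
  ],
)

```text
time: 8.85
ee_pos: [0.6261, 0.0134, 0.1288]
ee_rot: [3.142, 0.0, -3.081]
wrist_force: [0.3, -0.6, 0.0]
opening: 0.304
finger_force: 12.0
```

Run:
```python
from h import *
T=pose()[0]; ax=np.array([np.cos(.06),np.sin(.06),0])
plan(T-.0015*ax+[0,0,.001],.06,tilt=.46,n=10)
```

```text
10 x [0.013, 0.0, -0.013, 0.0, -0.046, 0.0]
```

Request:
play_rows(
  steps=[
    [[0.01,0,-0.01,0,-0.046,0],[0.01,0,-0.01,0,-0.046,0],[0.01,0,-0.01,0,-0.046,0],[0.01,0,-0.01,0,-0.046,0],[0.02,0,-0.01,0,-0.046,0],[0.02,0,-0.01,0,-0.046,0],[0.02,0,-0.01,0,-0.046,0],[0.02,0,-0.02,0,-0.046,0],[0.02,0,-0.02,0,-0.046,0],[0.02,0,-0.02,0,-0.046,0]],
  ],
)

```text
time: 9.85
ee_pos: [0.6236, 0.0132, 0.1295]
ee_rot: [3.142, 0.461, -3.081]
wrist_force: [-0.2, -0.1, -0.3]
opening: 0.308
finger_force: 12.0
```

Request:
play_rows(
  steps=[
    [[0,0,0,0,0,0],[0,0,0,0,0,0],[0,0,0,0,0,0],[0,0,0,0,0,0],[0,0,0,0,0,0],[0,0,0,0,0,0],[0,0,0,0,0,0],[0,0,0,0,0,0]],
  ],
)

```text
time: 10.65
ee_pos: [0.6241, 0.0133, 0.1296]
ee_rot: [3.141, 0.46, -3.081]
wrist_force: [-0.2, -0.6, -1.1]
opening: 0.304
finger_force: 12.0
```

Run:
```python
from h import *
im=manip.capture('wrist'); im2=manip.capture('side')
a=cv2.resize(im[0:330,100:460],(655,600)); cv2.imwrite('pics/w4.png',a)
b=cv2.resize(im2[190:290,250:390],(840,600),interpolation=cv2.INTER_CUBIC)[:,:800]
c=np.hstack([cv2.resize(a,(400,366)),cv2.resize(b,(400,300))[:300] if 0 else cv2.copyMakeBorder(cv2.resize(b,(400,300)),0,66,0,0,0)])
cv2.imwrite('pics/c4.png',c); print(pose()[0],pose()[1].as_euler('xyz'))
```

```text
[0.62408221 0.01329265 0.12960588] [ 3.14150333  0.45997115 -3.08138007]
```

View pics/c4.png

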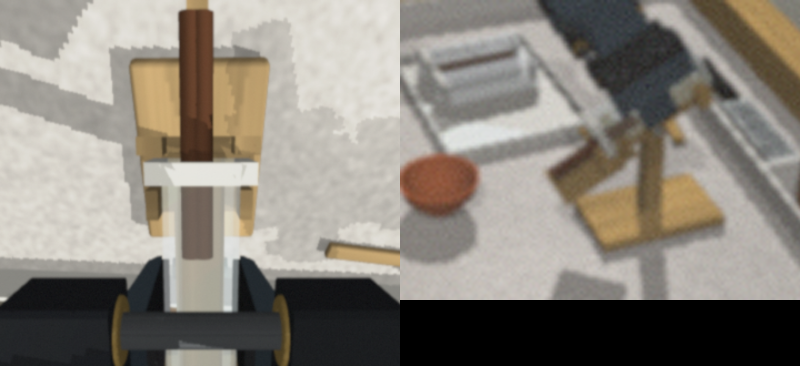

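Left view: the stick (196,10)–(196,158) has slid out to the stop, with the cradle tipped about 0.46. I'll release the tube and take the stick.

Request:
play_rows(
  steps=[
    [[0,0,0,0,0,0],[0,0,0,0,0,0],[0,0,0,0,0,0],[0,0,0,0,0,0],[0,0,0,0,0,0],[0,0,0,0,0,0]],
  ],
  grip=4.6,
)

```text
time: 11.35
ee_pos: [0.6241, 0.0133, 0.1296]
ee_rot: [3.142, 0.46, -3.081]
wrist_force: [0.3, 0.6, 0.1]
opening: 0.502
finger_force: 0.0
```

Request:
play_rows(
  steps=[
    [[0,0,-1.0,0,0,0],[0,0,-1.5,0,0,0],[0,0,-2.5,0,0,0],[2.0,0,0,0,0,0],[2.0,0,0,0,0,0],[2.0,0,0,0,0,0],[2.0,0,0,0,0,0],[1.4,0,0,0,0,0],[0,0,0,0,0,0],[0,0,0,0,0,0]],
  ],
)

```text
time: 12.35
ee_pos: [0.5187, 0.0068, 0.1337]
ee_rot: [-3.141, 0.462, -3.081]
wrist_force: [0.9, -0.3, 0.5]
opening: 0.504
finger_force: 0.0
```

Run:
```python
from h import *
T=pose()[0]; S=np.array([.6235,.0142,.126]); C=Ro.from_euler('z',.06)*Ro.from_euler('y',-.46)
print('cradle coords',C.inv().apply(T-S),manip.read_state()['opening'])
i,f,V=c=cam('wrist'); im=manip.capture('wrist'); cv2.imwrite('pics/w5.png',cv2.resize(im[0:330,100:460],(655,600)))
for x in (-.112,-.092,-.06): print(proj('',S+C.apply([x,0,.013]),c))
```

```text
cradle coords [-0.09070786 -0.0010847   0.05357769] 0.5035642438799018
[280.6243642  203.89480497]
[280.63567669 236.09101438]
[280.6527332 284.6351037]
```

View pics/w5.png

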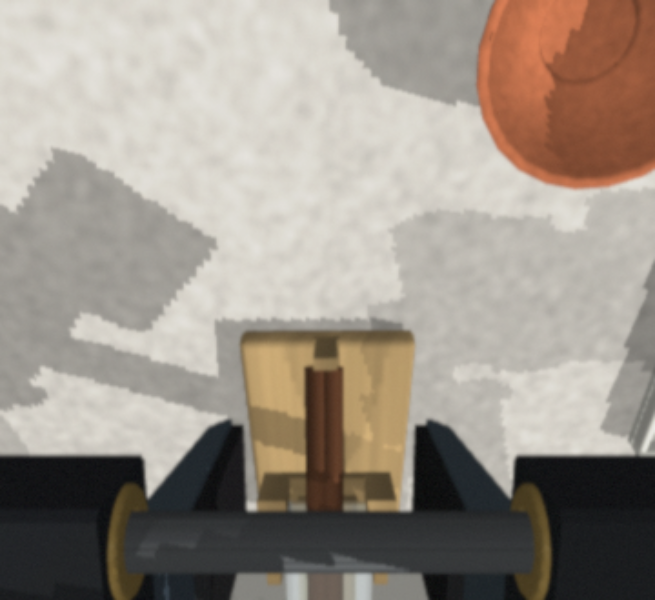

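The stick's end is at (324,367), touching the stop, which matches the prediction. I'll descend over it, grip, lift square to the beam, then draw it out downhill.

Request:
play_rows(
  steps=[
    [[0.02,0,1.0,0,0,0],[0.02,0,1.0,0,0,0],[0.02,0,1.0,0,0,0],[0.02,0,1.0,0,0,0],[0.02,0,1.0,0,0,0],[0,0,0.9,0,0,0],[0,0,0,0,0,0],[0,0,0,0,0,0],[0,0,0,0,0,0]],
  ],
)

```text
time: 13.3
ee_pos: [0.5433, 0.0084, 0.0797]
ee_rot: [3.142, 0.461, -3.081]
wrist_force: [-1.2, 0.4, 0.4]
opening: 0.503
finger_force: 0.0
```

Request:
play_rows(
  steps=[
    [[0,0,0,0,0,0],[0,0,0,0,0,0],[0,0,0,0,0,0],[0,0,0,0,0,0],[0,0,0,0,0,0],[0,0,0,0,0,0],[0,0,0,0,0,0],[0,0,0,0,0,0],[0,0,0,0,0,0]],
  ],
  grip=0.5,
  force=8,
)

```text
time: 14.2
ee_pos: [0.5432, 0.0084, 0.0794]
ee_rot: [3.141, 0.46, -3.081]
wrist_force: [0.4, 0.4, 0.1]
opening: 0.143
finger_force: 8.0
```

Request:
play_rows(
  steps=[
    [[0,0,-0.4,0,0,0],[0,0,-0.4,0,0,0],[0,0,-0.45,0,0,0],[0,0,0,0,0,0],[0,0,0,0,0,0],[1.0,0,0,0,0,0],[1.0,0,0,0,0,0],[1.0,0,0,0,0,0],[1.0,0,0,0,0,0],[1.0,0,0,0,0,0]],
  ],
)

```text
time: 15.2
ee_pos: [0.4916, 0.0053, 0.0677]
ee_rot: [3.142, 0.459, -3.082]
wrist_force: [-0.8, -0.3, 0.8]
opening: 0.145
finger_force: 8.0
```

Request:
play_rows(
  steps=[
    [[1.0,0,0,0,0,0],[0,0,0,0,0,0],[0,0,0,0,0,0],[0,0,0,0,0,0]],
  ],
)

```text
time: 15.6
ee_pos: [0.4846, 0.0048, 0.0643]
ee_rot: [-3.141, 0.461, -3.081]
wrist_force: [-0.1, 0.1, -0.6]
opening: 0.142
finger_force: 8.0
```

Run:
```python
from h import *
M=np.array([.4394,-.3018,.006]); print(pose()[0])
s=plan([.4908,-.01,.19],.06,0,n=5)
# stick along world x-ish: tool x toward -x; stick centre 27.5mm on tool -x side => centre = TCP - .0275*toolx
for off in (.009,-.009):
  for yaw in (.06,.3): 
    tx=goal(yaw).apply([1,0,0]); ty=goal(yaw).apply([0,1,0]); print(yaw,off,M+.0275*tx+off*ty)
s=plan([.412,-.305,.19],.06,0,start=s,n=8)
```

```text
[0.48462256 0.00475026 0.06431055]
5 x [-0.795, -0.302, -2.41, -0.0, 0.092, 0.0]
0.06 0.009 [ 0.41140981 -0.29446521  0.006     ]
0.3 0.009 [ 0.41046856 -0.30132878  0.006     ]
0.06 -0.009 [ 0.41248916 -0.31243282  0.006     ]
0.3 -0.009 [ 0.41578793 -0.31852483  0.006     ]
8 x [1.204, -3.622, 0.0, 0.0, 0.0, 0.0]
```

Request:
play_rows(
  steps=[
    [[0,0,-2.0,0,0,0],[0,0,-3.0,0,0,0],[0,0,-3.0,0,0,0],[0,0,-1.5,0,0.092,0],[0,0,-1.0,0,0.092,0],[0,0,-1.0,0,0.092,0],[0,0,-1.0,0,0.092,0],[0,0,-1.0,0,0.092,0],[0,0,0,0,0,0],[0,0,0,0,0,0]],
  ],
)

```text
time: 16.6
ee_pos: [0.4328, 0.0018, 0.1873]
ee_rot: [3.142, 0.001, -3.081]
wrist_force: [-0.5, -0.1, -0.8]
opening: 0.147
finger_force: 8.0
```

Run:
```python
from h import *
print(pose()[0]); s=plan([.4118,-.296,.16],.06,0,n=8)
```

```text
[0.43282791 0.00177182 0.18728405]
8 x [0.486, -3.7, 0.341, 0.0, 0.0, 0.0]
```

Request:
play_rows(
  steps=[
    [[-0.9,-3.7,-0.5,0,0,0],[-0.9,-3.7,-0.5,0,0,0],[-0.9,-3.7,-0.5,0,0,0],[-0.9,-3.7,-0.5,0,0,0],[-0.9,-3.7,-0.5,0,0,0],[-0.9,-3.7,-0.5,0,0,0],[-0.9,-3.7,-0.5,0,0,0],[-0.9,-3.7,-0.5,0,0,0],[0,0,0,0,0,0],[0,0,0,0,0,0]],
  ],
)

```text
time: 17.6
ee_pos: [0.5212, -0.2892, 0.2267]
ee_rot: [3.14, -0.001, -3.083]
wrist_force: [-0.4, 0.2, 0.1]
opening: 0.141
finger_force: 8.0
```

Request:
play_rows(
  steps=[
    [[0,0,0,0,0,0],[0,0,0,0,0,0],[0,0,0,0,0,0],[0,0,0,0,0,0]],
  ],
)

```text
time: 18.0
ee_pos: [0.5224, -0.2887, 0.2279]
ee_rot: [3.142, 0.0, -3.08]
wrist_force: [0.0, -0.4, 0.2]
opening: 0.139
finger_force: 8.0
```

Run:
```python
from h import *
import json
i,f,V=c=cam('wrist'); im=manip.capture('wrist'); cv2.imwrite('pics/w6.png',im); np.save('w6V.npy',V)
print(pose()[0]); print('mill c',proj('',[.4394,-.3018,.066],c)); print('lid',proj('',[.648,-.226,.03],c))
cv2.imwrite('pics/w6b.png',cv2.resize(im,(728,546)))
```

```text
[ 0.52243135 -0.28887108  0.22792451]
mill c [269.92407547 101.74056177]
lid [328.67634786 302.6169824 ]
```

View pics/w6b.png

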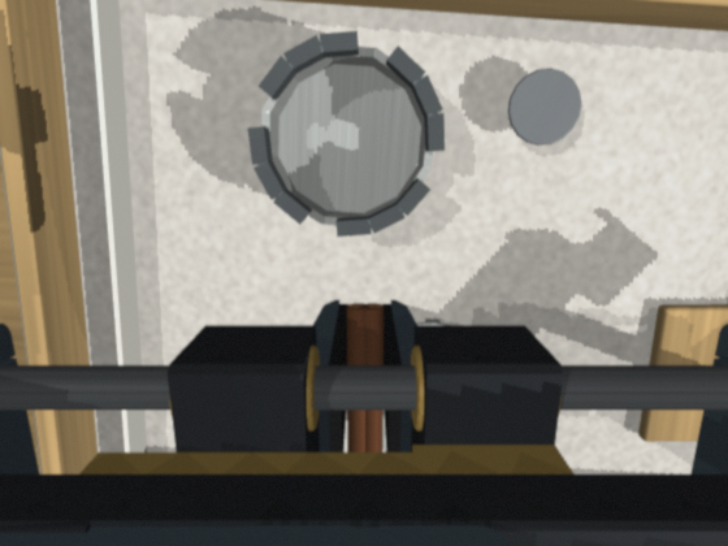

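Run:
```python
from h import *
i,f,_=cam('wrist'); c=(i,f,np.load('w6V.npy')); g=lambda x,y:((x+.5)/1.3-.5,(y+.5)/1.3-.5)
N=np.array([[ray('',*g(*q),.066,c) for q in e] for e in [((357,33),(398,49)),((444,150),(428,188)),((336,235),(301,222)),((262,90),(249,129))]])
P=N.reshape(-1,3)[:,:2]
A=np.c_[2*P,np.ones(len(P))]; s=np.linalg.lstsq(A,(P**2).sum(1),rcond=None)[0]; print('c',s[:2],'r',np.sqrt(s[2]+s[:2]@s[:2]))
m=N.mean(1)[:,:2]; cc=s[:2]; print(m.mean(0), np.degrees(np.arctan2(m[:,1]-cc[1],m[:,0]-cc[0])))
T=np.r_[cc,0]; tx=goal(.06).apply([1,0,0]); ty=goal(.06).apply([0,1,0])
t=T+.0235*tx+.005*ty; print(t); s=plan([t[0],t[1],.10],.06,n=6); s=plan([t[0],t[1],.017],.06,start=s,n=6)
```

```text
c [ 0.44402026 -0.3040934 ] r 0.06511055133645528
[ 0.44417734 -0.30436918] [ 165.21659356   75.51939091  -15.53055711 -103.79521049]
[ 0.42026273 -0.30051155  0.        ]
6 x [1.712, -0.091, 2.132, -0.0, 0.0, 0.0]
6 x [0.0, 0.0, 1.383, 0.0, 0.0, 0.0]
```

Request:
play_rows(
  steps=[
    [[1.72,-0.08,2.13,0,0,0],[1.72,-0.08,2.13,0,0,0],[1.72,-0.08,2.13,0,0,0],[1.72,-0.08,2.13,0,0,0],[1.72,-0.08,2.13,0,0,0],[1.72,-0.08,2.13,0,0,0],[0,0,0,0,0,0],[0,0,0,0,0,0],[0,0,0,0,0,0],[0,0,0,0,0,0]],
  ],
)

```text
time: 19.05
ee_pos: [0.4213, -0.3009, 0.1012]
ee_rot: [-3.14, 0.002, -3.081]
wrist_force: [-0.9, -0.2, -0.2]
opening: 0.139
finger_force: 8.0
```

Request:
play_rows(
  steps=[
    [[0,0,1.5,0,0,0],[0,0,1.5,0,0,0],[0,0,1.5,0,0,0],[0,0,1.5,0,0,0],[0,0,1.0,0,0,0],[0,0,1.0,0,0,0],[0,0,0,0,0,0],[0,0,0,0,0,0],[0,0,0,0,0,0]],
  ],
)

```text
time: 19.95
ee_pos: [0.4202, -0.3007, 0.0206]
ee_rot: [-3.141, 0.001, -3.081]
wrist_force: [0.0, -0.2, 0.4]
opening: 0.144
finger_force: 8.0
```

Request:
play_rows(
  steps=[
    [[0,0,0,0,0,0],[0,0,0,0,0,0],[0,0,0,0,0,0],[0,0,0,0,0,0]],
  ],
  grip=2.2,
)

```text
time: 20.35
ee_pos: [0.4198, -0.3004, 0.0201]
ee_rot: [-3.142, 0.0, -3.081]
wrist_force: [-0.3, -0.6, -0.5]
opening: 0.244
finger_force: 0.0
```

Run:
```python
from h import *
C=Ro.from_euler('z',.06)*Ro.from_euler('y',-.46); S=np.array([.6235,.0135,.126])
s=plan([.42,-.3005,.20],.06,n=5)
s=plan(S+C.apply([.001,0,.07]),.06,.46,start=s,n=10)
```

```text
5 x [-0.005, -0.002, -3.598, -0.0, 0.0, 0.0]
10 x [-1.871, 3.012, 0.505, 0.0, -0.046, 0.0]
```

Request:
play_rows(
  steps=[
    [[0,0,-3,0,0,0],[0,0,-4,0,0,0],[0,0,-5,0,0,0],[0,0,-5,0,0,0],[0,0,-5,0,0,0],[-1.87,3.0,0.3,0,-0.046,0],[-1.87,3.0,0.3,0,-0.046,0],[-1.87,3.0,0.3,0,-0.046,0],[-1.87,3.0,0.3,0,-0.046,0],[-1.87,3.0,0.3,0,-0.046,0]],
  ],
)

```text
time: 21.35
ee_pos: [0.505, -0.1437, 0.2337]
ee_rot: [3.141, 0.232, -3.082]
wrist_force: [1.0, -0.8, -0.0]
opening: 0.243
finger_force: 0.0
```

Request:
play_rows(
  steps=[
    [[-1.87,3.0,0.5,0,-0.046,0],[-1.87,3.0,0.5,0,-0.046,0],[-1.87,3.0,0.5,0,-0.046,0],[-1.87,3.0,0.5,0,-0.046,0],[-1.87,3.0,0.5,0,-0.046,0],[0,0,0,0,0,0],[0,0,0,0,0,0],[0,0,0,0,0,0],[0,0,0,0,0,0]],
  ],
  grip=4.6,
)

```text
time: 22.25
ee_pos: [0.5918, 0.0095, 0.2396]
ee_rot: [-3.142, 0.46, -3.083]
wrist_force: [-0.0, 0.1, -0.3]
opening: 0.503
finger_force: 0.0
```

Run:
```python
from h import *
C=Ro.from_euler('z',.06)*Ro.from_euler('y',-.46); S=np.array([.6235,.0135,.126])
print(pose()[0],C.inv().apply(pose()[0]-S))
s=plan(S+C.apply([.000,0,.055]),.06,.46,n=3); s=plan(S+C.apply([.000,0,.003]),.06,.46,start=s,n=5)
```

```text
[0.59180964 0.00945078 0.23955816] [ 0.02185123 -0.00214165  0.11590543]
3 x [0.728, 0.072, 2.03, -0.0, -0.0, -0.0]
5 x [0.0, 0.0, 1.04, 0.0, 0.0, 0.0]
```

Request:
play_rows(
  steps=[
    [[0.73,0.07,2.0,0,0,0],[0.73,0.07,2.0,0,0,0],[0.73,0.07,2.0,0,0,0],[0,0,1.04,0,0,0],[0,0,1.04,0,0,0],[0,0,1.04,0,0,0],[0,0,1.04,0,0,0],[0,0,1.04,0,0,0],[0,0,0,0,0,0],[0,0,0,0,0,0]],
  ],
)

```text
time: 23.25
ee_pos: [0.622, 0.0145, 0.1292]
ee_rot: [3.141, 0.46, -3.081]
wrist_force: [-0.3, -0.2, -0.1]
opening: 0.504
finger_force: 0.0
```

Request:
play_rows(
  steps=[
    [[0,0,0,0,0,0],[0,0,0,0,0,0],[0,0,0,0,0,0],[0,0,0,0,0,0],[0,0,0,0,0,0],[0,0,0,0,0,0],[0,0,0,0,0,0],[0,0,0,0,0,0]],
  ],
  grip=2.0,
  force=12,
)

```text
time: 24.05
ee_pos: [0.6221, 0.0145, 0.13]
ee_rot: [3.142, 0.461, -3.081]
wrist_force: [-3.0, 0.0, 5.6]
opening: 0.307
finger_force: 12.0
```

Run:
```python
from h import *
C=Ro.from_euler('z',.06)*Ro.from_euler('y',-.46); S=np.array([.6235,.0135,.126])
T=pose()[0];r=C.inv().apply(T-S);print(T,r,manip.read_state()['opening'])
s=plan(S+Ro.from_euler('z',.06).apply(r),.06,0,n=10)
s=plan([.62,.03,.20],.06,n=4,start=s); s=plan([.545,.212,.15],.09,start=s,n=8)
```

```text
[0.622084   0.01445837 0.13003211] [0.00057501 0.00104156 0.00421497] 0.3070661156103978
10 x [-0.019, -0.0, 0.003, 0.0, 0.046, 0.0]
4 x [0.077, 0.391, -1.745, 0.0, 0.0, 0.0]
8 x [0.769, 2.338, 0.625, 0.0, 0.0, -0.004]
```

Request:
play_rows(
  steps=[
    [[-0.02,0,0,0,0.046,0],[-0.02,0,0,0,0.046,0],[-0.02,0,0,0,0.046,0],[-0.02,0,0,0,0.046,0],[-0.02,0,0,0,0.046,0],[-0.02,0,0,0,0.046,0],[-0.02,0,0,0,0.046,0],[-0.02,0,0,0,0.046,0],[-0.02,0,0,0,0.046,0],[-0.02,0,0,0,0.046,0]],
  ],
)

```text
time: 25.05
ee_pos: [0.6239, 0.0146, 0.1301]
ee_rot: [3.142, -0.002, -3.081]
wrist_force: [-1.5, 0.0, 1.8]
opening: 0.31
finger_force: 12.0
```

Request:
play_rows(
  steps=[
    [[0,0,0,0,0,0],[0,0,0,0,0,0],[0,0,0,0,0,0],[0,0,-1.5,0,0,0],[0,0,-2,0,0,0],[0,0,-3.5,0,0,0],[0,0,0,0,0,0],[0,0,0,0,0,0],[0,0,0,0,0,0]],
  ],
)

```text
time: 25.95
ee_pos: [0.6226, 0.0145, 0.1982]
ee_rot: [3.141, -0.003, -3.081]
wrist_force: [-0.1, 0.2, -0.7]
opening: 0.305
finger_force: 12.0
```

Run:
```python
from h import *
im=manip.capture('wrist'); cv2.imwrite('pics/w7.png',cv2.resize(im[60:360,140:420],(560,600),interpolation=cv2.INTER_CUBIC))
s=plan([.545,.212,.12],.12,n=9); s=plan([.545,.212,.0145],.12,start=s,n=7)
```

```text
9 x [0.668, 2.261, 0.869, 0.0, -0.0, -0.007]
7 x [0.0, 0.0, 1.507, 0.0, 0.0, 0.0]
```

View pics/w7.png

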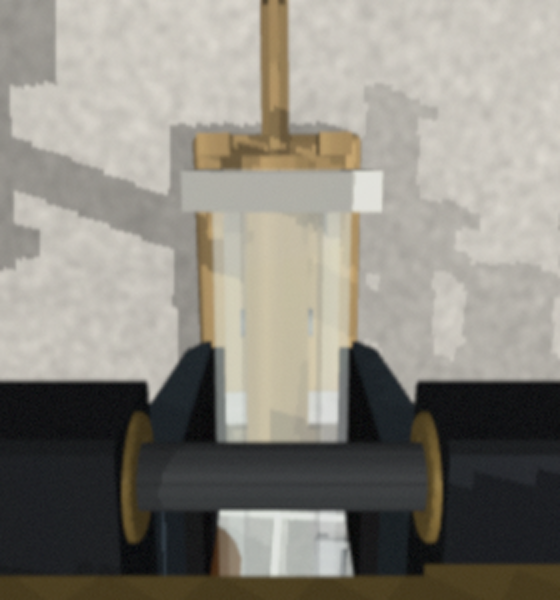

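Request:
play_rows(
  steps=[
    [[0.67,2.26,0.6,0,0,-0.007],[0.67,2.26,0.6,0,0,-0.007],[0.67,2.26,0.6,0,0,-0.007],[0.67,2.26,0.6,0,0,-0.007],[0.67,2.26,0.6,0,0,-0.007],[0.67,2.26,0.6,0,0,-0.007],[0.67,2.26,0.6,0,0,-0.007],[0.67,2.26,0.6,0,0,-0.007],[0.67,2.26,0.6,0,0,-0.007],[0,0,0,0,0,0]],
  ],
)

```text
time: 27.0
ee_pos: [0.5434, 0.2135, 0.1437]
ee_rot: [-3.141, -0.005, -3.016]
wrist_force: [-0.7, -0.6, -1.0]
opening: 0.307
finger_force: 12.0
```

Request:
play_rows(
  steps=[
    [[0,0,2.5,0,0,0],[0,0,2.5,0,0,0],[0,0,2.5,0,0,0],[0,0,2.5,0,0,0],[0,0,1.2,0,0,0],[0,0,0.8,0,0,0],[0,0,0,0,0,0],[0,0,0,0,0,0],[0,0,0,0,0,0],[0,0,0,0,0,0]],
  ],
)

```text
time: 28.0
ee_pos: [0.5465, 0.212, 0.0269]
ee_rot: [3.141, 0.002, -3.018]
wrist_force: [0.2, -0.5, 0.6]
opening: 0.306
finger_force: 12.0
```

Request:
play_rows(
  steps=[
    [[0,0,0.5,0,0,0],[0,0,0.4,0,0,0],[0,0,0.25,0,0,0],[0,0,0,0,0,0],[0,0,0,0,0,0],[0,0,0,0,0,0]],
  ],
)

```text
time: 28.6
ee_pos: [0.5456, 0.2118, 0.0143]
ee_rot: [-3.142, -0.001, -3.018]
wrist_force: [0.4, 0.3, -1.8]
opening: 0.308
finger_force: 12.0
```

Request:
play_rows(
  steps=[
    [[0,0,0,0,0,0],[0,0,0,0,0,0],[0,0,0,0,0,0],[0,0,0,0,0,0],[0,0,-1.5,0,0,0],[0,0,-3.5,0,0,0],[0,0,-4,0,0,0],[0,0,-4,0,0,0],[0,0,0,0,0,0],[0,0,0,0,0,0]],
  ],
  grip=4.6,
)

```text
time: 29.6
ee_pos: [0.5461, 0.2119, 0.1453]
ee_rot: [3.141, 0.002, -3.018]
wrist_force: [-0.9, 0.9, -0.6]
opening: 0.498
finger_force: 0.0
```

Run:
```python
from h import *
s=plan([.5227,.3416,.10],.10,n=6); s=plan([.5227,.3416,.0135],.10,start=s,n=6)
```

```text
6 x [0.144, 2.191, 0.756, 0.0, 0.0, 0.004]
6 x [0.0, 0.0, 1.442, 0.0, 0.0, 0.0]
```

Request:
play_rows(
  steps=[
    [[0.15,2.19,0.75,0,0,0.004],[0.15,2.19,0.75,0,0,0.004],[0.15,2.19,0.75,0,0,0.004],[0.15,2.19,0.75,0,0,0.004],[0.15,2.19,0.75,0,0,0.004],[0.15,2.19,0.75,0,0,0.004],[0,0,0,0,0,0],[0,0,0,0,0,0],[0,0,0,0,0,0],[0,0,0,0,0,0]],
  ],
)

```text
time: 30.6
ee_pos: [0.5223, 0.3404, 0.0995]
ee_rot: [-3.141, -0.0, -3.043]
wrist_force: [-0.1, 0.5, -0.9]
opening: 0.505
finger_force: 0.0
```

Request:
play_rows(
  steps=[
    [[0,0,0,0,0,0],[0,0,0,0,0,0]],
  ],
)

```text
time: 30.8
ee_pos: [0.5223, 0.3409, 0.0998]
ee_rot: [3.141, 0.0, -3.043]
wrist_force: [1.1, -0.2, 0.6]
opening: 0.504
finger_force: 0.0
```

Run:
```python
from h import *
print(pose()[0]); s=plan([.5227,.3416,.0135],.10,n=6)
```

```text
[0.52233674 0.34092465 0.09977364]
6 x [-0.007, 0.01, 1.438, 0.0, 0.0, -0.0]
```

Request:
play_rows(
  steps=[
    [[0,0.01,1.44,0,0,0],[0,0.01,1.44,0,0,0],[0,0.01,1.44,0,0,0],[0,0.01,1.44,0,0,0],[0,0.01,1.44,0,0,0],[0,0.01,1.44,0,0,0],[0,0,0,0,0,0],[0,0,0,0,0,0],[0,0,0,0,0,0],[0,0,0,0,0,0]],
  ],
)

```text
time: 31.8
ee_pos: [0.5222, 0.3421, 0.0135]
ee_rot: [3.141, 0.001, -3.042]
wrist_force: [0.9, -0.6, 0.4]
opening: 0.504
finger_force: 0.0
```

Request:
play_rows(
  steps=[
    [[0,0,0,0,0,0],[0,0,0,0,0,0],[0,0,0,0,0,0],[0,0,0,0,0,0],[0,0,0,0,0,0],[0,0,0,0,0,0],[0,0,0,0,0,0],[0,0,0,0,0,0]],
  ],
  grip=2.0,
  force=12,
)

```text
time: 32.6
ee_pos: [0.5221, 0.342, 0.0133]
ee_rot: [3.141, 0.0, -3.042]
wrist_force: [-0.9, -1.1, 3.4]
opening: 0.308
finger_force: 12.0
```

Run:
```python
from h import *
T=pose()[0]; print(T)
s=plan([T[0],T[1],.19],.10,n=5); s=plan([.6258,.0143,.19],.06,start=s,n=9)
```

```text
[0.52208228 0.34196083 0.01328145]
5 x [-0.0, 0.0, -3.534, 0.0, 0.0, -0.0]
9 x [-0.85, -3.723, 0.0, 0.0, 0.0, 0.004]
```

Request:
play_rows(
  steps=[
    [[0,0,-3.54,0,0,0],[0,0,-3.54,0,0,0],[0,0,-3.54,0,0,0],[0,0,-3.54,0,0,0],[0,0,-3.54,0,0,0],[-0.85,-3.72,0,0,0,0.004],[-0.85,-3.72,0,0,0,0.004],[-0.85,-3.72,0,0,0,0.004],[-0.85,-3.72,0,0,0,0.004],[-0.85,-3.72,0,0,0,0.004]],
  ],
)

```text
time: 33.6
ee_pos: [0.5814, 0.1593, 0.1896]
ee_rot: [3.141, -0.0, -3.062]
wrist_force: [0.3, 1.0, -1.4]
opening: 0.307
finger_force: 12.0
```

Request:
play_rows(
  steps=[
    [[-0.85,-3.72,0,0,0,0.004],[-0.85,-3.72,0,0,0,0.004],[-0.85,-3.72,0,0,0,0.004],[-0.85,-3.72,0,0,0,0.004],[0,0,0,0,0,0],[0,0,0,0,0,0],[0,0,0,0,0,0],[0,0,0,0,0,0],[0,0,0,0,0,0],[0,0,0,0,0,0]],
  ],
)

```text
time: 34.6
ee_pos: [0.6259, 0.0155, 0.1901]
ee_rot: [3.141, 0.0, -3.077]
wrist_force: [-0.5, -0.6, -0.3]
opening: 0.309
finger_force: 12.0
```

Run:
```python
from h import *
i,f,V=c=cam('wrist'); im=manip.capture('wrist'); cv2.imwrite('pics/w8.png',cv2.resize(im[60:360,140:420],(560,600),interpolation=cv2.INTER_CUBIC))
T,_=pose(); R=goal(.06); print(T)
# flange: bright band rows along the tool centre line -> tool x
g=cv2.cvtColor(im,cv2.COLOR_BGR2GRAY).astype(int)
for col in (245,262,290,305): print(col,[(v,int(g[v,col])) for v in range(140,172,2)])
for v in (145,168): print(v,R.inv().apply(ray('',275,v,T[2]+.029,c)-T))
plan([.6258,.0143,.1355],.06,n=6)
```

```text
[0.62599819 0.01533891 0.19015608]
245 [(140, 140), (142, 107), (144, 105), (146, 153), (148, 179), (150, 177), (152, 179), (154, 179), (156, 178), (158, 180), (160, 179), (162, 177), (164, 178), (166, 176), (168, 177), (170, 182)]
262 [(140, 144), (142, 170), (144, 173), (146, 168), (148, 178), (150, 178), (152, 178), (154, 178), (156, 178), (158, 178), (160, 177), (162, 179), (164, 176), (166, 181), (168, 190), (170, 191)]
290 [(140, 139), (142, 165), (144, 170), (146, 167), (148, 175), (150, 177), (152, 177), (154, 177), (156, 178), (158, 178), (160, 177), (162, 177), (164, 177), (166, 178), (168, 177), (170, 190)]
305 [(140, 146), (142, 157), (144, 160), (146, 169), (148, 178), (150, 177), (152, 178), (154, 176), (156, 178), (158, 177), (160, 176), (162, 176), (164, 176), (166, 183), (168, 201), (170, 204)]
145 [ 0.05958485 -0.00115878 -0.029     ]
168 [ 0.05083288 -0.00115607 -0.029     ]
6 x [0.004, -0.017, 0.911, 0.0, 0.0, 0.001]
```

Request:
play_rows(
  steps=[
    [[0,-0.02,1.0,0,0,0.001],[0,-0.02,1.0,0,0,0.001],[0,-0.02,1.0,0,0,0.001],[0,-0.02,1.0,0,0,0],[0,-0.02,1.0,0,0,0],[0,0,0.5,0,0,0],[0,0,0,0,0,0],[0,0,0,0,0,0],[0,0,0,0,0,0],[0,0,0,0,0,0]],
  ],
)

```text
time: 35.65
ee_pos: [0.6265, 0.0137, 0.1356]
ee_rot: [3.142, 0.001, -3.081]
wrist_force: [0.2, 0.2, -0.1]
opening: 0.308
finger_force: 12.0
```

Request:
play_rows(
  steps=[
    [[0,0,0.3,0,0,0],[0,0,0.3,0,0,0],[0,0,0,0,0,0],[0,0,0,0,0,0],[0,0,0,0,0,0],[0,0,0,0,0,0]],
  ],
)

```text
time: 36.25
ee_pos: [0.6263, 0.0137, 0.1291]
ee_rot: [3.142, 0.0, -3.081]
wrist_force: [0.3, 0.5, 1.7]
opening: 0.304
finger_force: 12.0
```

Seated as before, so I'll tip with the same numbers.

Request:
play_rows(
  steps=[
    [[0.01,0,-0.01,0,-0.046,0],[0.01,0,-0.01,0,-0.046,0],[0.01,0,-0.01,0,-0.046,0],[0.01,0,-0.01,0,-0.046,0],[0.02,0,-0.01,0,-0.046,0],[0.02,0,-0.01,0,-0.046,0],[0.02,0,-0.01,0,-0.046,0],[0.02,0,-0.02,0,-0.046,0],[0.02,0,-0.02,0,-0.046,0],[0.02,0,-0.02,0,-0.046,0]],
  ],
)

```text
time: 37.25
ee_pos: [0.6237, 0.0136, 0.1297]
ee_rot: [3.141, 0.461, -3.081]
wrist_force: [0.1, 0.1, -0.3]
opening: 0.304
finger_force: 12.0
```

Request:
play_rows(
  steps=[
    [[0,0,0,0,0,0],[0,0,0,0,0,0],[0,0,0,0,0,0],[0,0,0,0,0,0],[0,0,0,0,0,0],[0,0,0,0,0,0],[0,0,0,0,0,0],[0,0,0,0,0,0]],
  ],
)

```text
time: 38.05
ee_pos: [0.6243, 0.0136, 0.1298]
ee_rot: [3.141, 0.46, -3.081]
wrist_force: [0.7, -0.6, -0.8]
opening: 0.306
finger_force: 12.0
```

Run:
```python
from h import *
im=manip.capture('wrist'); T,R=pose(); print(T,R.as_euler('xyz'))
old=cv2.imread('pics/w4.png'); new=cv2.resize(im[0:330,100:460],(655,600)); cv2.imwrite('pics/w9.png',new)
d=cv2.absdiff(old,new).max(2); print('diff px>40 in stick/cradle zone:',int((d[0:420,200:450]>40).sum()), 'brown top rows', [int(x) for x in np.where(((new[:,321,2].astype(int)-new[:,321,0])>25)&(new[:,321].max(1)<150))[0][[0,-1]]], [int(x) for x in np.where(((old[:,321,2].astype(int)-old[:,321,0])>25)&(old[:,321].max(1)<150))[0][[0,-1]]])
```

```text
[0.62424108 0.01358695 0.12983216] [ 3.14148404  0.45980285 -3.08142056]
diff px>40 in stick/cradle zone: 80 brown top rows [14, 262] [14, 263]
```

The image is nearly identical to the first run, so the stick is out at the stop. I'll repeat the sequence.

Request:
play_rows(
  steps=[
    [[0,0,0,0,0,0],[0,0,0,0,0,0],[0,0,0,0,0,0],[0,0,0,0,0,0],[0,0,0,0,0,0],[0,0,0,0,0,0]],
  ],
  grip=4.6,
)

```text
time: 38.7
ee_pos: [0.6243, 0.0136, 0.13]
ee_rot: [3.141, 0.46, -3.081]
wrist_force: [-0.7, -0.5, 0.5]
opening: 0.505
finger_force: 0.0
```

Request:
play_rows(
  steps=[
    [[0,0,-1.0,0,0,0],[0,0,-1.5,0,0,0],[0,0,-2.5,0,0,0],[2.0,0,0,0,0,0],[2.0,0,0,0,0,0],[2.0,0,0,0,0,0],[2.0,0,0,0,0,0],[1.4,0,0,0,0,0],[0,0,0,0,0,0],[0,0,0,0,0,0]],
  ],
)

```text
time: 39.7
ee_pos: [0.5189, 0.0071, 0.134]
ee_rot: [-3.141, 0.462, -3.081]
wrist_force: [-0.0, -0.1, 0.1]
opening: 0.504
finger_force: 0.0
```

Request:
play_rows(
  steps=[
    [[0.02,0,1.0,0,0,0],[0.02,0,1.0,0,0,0],[0.02,0,1.0,0,0,0],[0.02,0,1.0,0,0,0],[0.02,0,1.0,0,0,0],[0,0,0.9,0,0,0],[0,0,0,0,0,0],[0,0,0,0,0,0],[0,0,0,0,0,0]],
  ],
)

```text
time: 40.6
ee_pos: [0.5435, 0.0087, 0.08]
ee_rot: [3.142, 0.461, -3.081]
wrist_force: [0.1, -1.1, -0.2]
opening: 0.503
finger_force: 0.0
```

Request:
play_rows(
  steps=[
    [[0,0,0,0,0,0],[0,0,0,0,0,0],[0,0,0,0,0,0],[0,0,0,0,0,0],[0,0,0,0,0,0],[0,0,0,0,0,0],[0,0,0,0,0,0],[0,0,0,0,0,0],[0,0,0,0,0,0]],
  ],
  grip=0.5,
  force=8,
)

```text
time: 41.5
ee_pos: [0.5434, 0.0087, 0.0797]
ee_rot: [3.142, 0.46, -3.081]
wrist_force: [0.8, -0.2, 0.8]
opening: 0.139
finger_force: 8.0
```

Request:
play_rows(
  steps=[
    [[0,0,-0.4,0,0,0],[0,0,-0.4,0,0,0],[0,0,-0.45,0,0,0],[0,0,0,0,0,0],[0,0,0,0,0,0],[1.0,0,0,0,0,0],[1.0,0,0,0,0,0],[1.0,0,0,0,0,0],[1.0,0,0,0,0,0],[1.0,0,0,0,0,0]],
  ],
)

```text
time: 42.5
ee_pos: [0.4918, 0.0056, 0.068]
ee_rot: [3.141, 0.459, -3.082]
wrist_force: [0.2, -0.4, 0.4]
opening: 0.141
finger_force: 8.0
```

Request:
play_rows(
  steps=[
    [[1.0,0,0,0,0,0],[0,0,0,0,0,0],[0,0,0,0,0,0],[0,0,0,0,0,0]],
  ],
)

```text
time: 42.9
ee_pos: [0.4848, 0.0051, 0.0646]
ee_rot: [-3.141, 0.461, -3.081]
wrist_force: [0.7, -0.5, -0.3]
opening: 0.145
finger_force: 8.0
```

Request:
play_rows(
  steps=[
    [[0,0,-2.0,0,0,0],[0,0,-3.0,0,0,0],[0,0,-3.0,0,0,0],[0,0,-1.5,0,0.092,0],[0,0,-1.0,0,0.092,0],[0,0,-1.0,0,0.092,0],[0,0,-1.0,0,0.092,0],[0,0,-1.0,0,0.092,0],[0,0,0,0,0,0],[0,0,0,0,0,0]],
  ],
)

```text
time: 43.9
ee_pos: [0.433, 0.0021, 0.1876]
ee_rot: [3.142, 0.001, -3.081]
wrist_force: [0.6, -0.8, 0.2]
opening: 0.142
finger_force: 8.0
```

Request:
play_rows(
  steps=[
    [[-0.9,-3.7,-0.5,0,0,0],[-0.9,-3.7,-0.5,0,0,0],[-0.9,-3.7,-0.5,0,0,0],[-0.9,-3.7,-0.5,0,0,0],[-0.9,-3.7,-0.5,0,0,0],[-0.9,-3.7,-0.5,0,0,0],[-0.9,-3.7,-0.5,0,0,0],[-0.9,-3.7,-0.5,0,0,0],[0,0,0,0,0,0],[0,0,0,0,0,0]],
  ],
)

```text
time: 44.9
ee_pos: [0.5214, -0.2889, 0.227]
ee_rot: [3.14, -0.001, -3.083]
wrist_force: [-0.5, 0.3, -0.5]
opening: 0.143
finger_force: 8.0
```

Request:
play_rows(
  steps=[
    [[0,0,0,0,0,0],[0,0,0,0,0,0],[0,0,0,0,0,0],[0,0,0,0,0,0]],
  ],
)

```text
time: 45.3
ee_pos: [0.5226, -0.2883, 0.2282]
ee_rot: [3.142, 0.0, -3.08]
wrist_force: [0.8, 0.2, -0.3]
opening: 0.144
finger_force: 8.0
```

Run:
```python
from h import *
im=manip.capture('wrist'); print(pose()[0]); tp=manip.capture('top'); cv2.imwrite('pics/top1.png',tp)
a=cv2.resize(im[0:360,130:430],(500,600)); b=cv2.resize(cv2.convertScaleAbs(tp[140:275,370:438],alpha=1.5),(300,595)); b=cv2.copyMakeBorder(b,0,5,0,0,0)
cv2.imwrite('pics/c5.png',np.hstack([a,b]))
T=np.array([.4435,-.304,0]); tx=goal(.06).apply([1,0,0]); ty=goal(.06).apply([0,1,0])
t=T+.0235*tx-.006*ty; print(t); s=plan([t[0],t[1],.11],.06,n=6)
```

```text
[ 0.52263272 -0.28853635  0.228249  ]
[ 0.42040207 -0.31139836  0.        ]
6 x [1.724, -0.275, 1.97, -0.0, 0.0, 0.0]
```

View pics/c5.png

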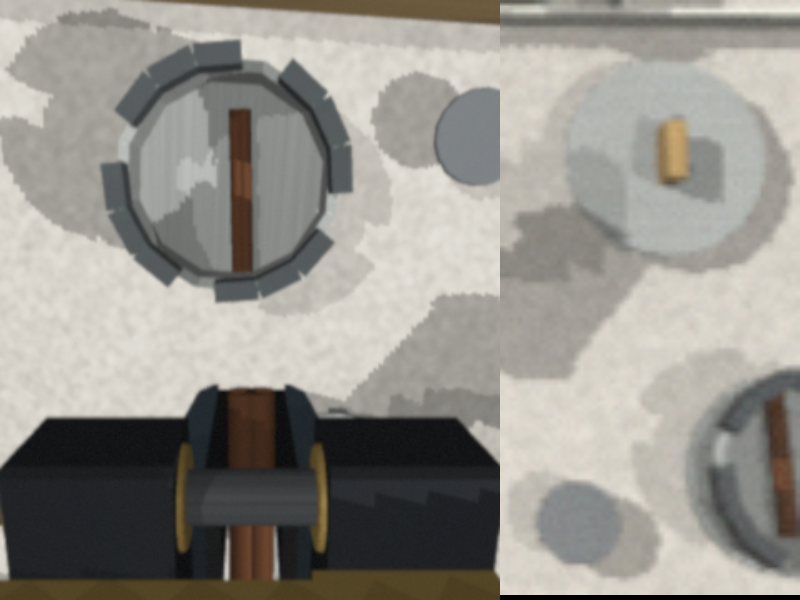

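Stick 3 lies in the pot at (240,190) and the lid is still at its place. Now I'll lay the second stick beside it, keeping the fingertips above the first.

Request:
play_rows(
  steps=[
    [[1.73,-0.33,2.0,0,0,0],[1.73,-0.33,2.0,0,0,0],[1.73,-0.33,2.0,0,0,0],[1.73,-0.33,2.0,0,0,0],[1.73,-0.33,2.0,0,0,0],[1.73,-0.33,2.0,0,0,0],[0,0,0,0,0,0],[0,0,0,0,0,0],[0,0,0,0,0,0],[0,0,0,0,0,0]],
  ],
)

```text
time: 46.4
ee_pos: [0.4217, -0.3155, 0.1092]
ee_rot: [-3.14, 0.002, -3.081]
wrist_force: [-0.6, 0.1, 0.2]
opening: 0.144
finger_force: 8.0
```

Request:
play_rows(
  steps=[
    [[0,0,1.5,0,0,0],[0,0,1.5,0,0,0],[0,0,1.5,0,0,0],[0,0,1.5,0,0,0],[0,0,1.2,0,0,0],[0,0,1.0,0,0,0],[0,0,0,0,0,0],[0,0,0,0,0,0],[0,0,0,0,0,0]],
  ],
)

```text
time: 47.3
ee_pos: [0.4207, -0.3155, 0.0267]
ee_rot: [-3.141, 0.001, -3.081]
wrist_force: [0.3, 0.1, -0.3]
opening: 0.141
finger_force: 8.0
```

Request:
play_rows(
  steps=[
    [[0,0,0,0,0,0],[0,0,0,0,0,0],[0,0,0,0,0,0],[0,0,0,0,0,0]],
  ],
  grip=2.2,
)

```text
time: 47.7
ee_pos: [0.4203, -0.3151, 0.0262]
ee_rot: [-3.141, 0.0, -3.081]
wrist_force: [-0.8, 0.4, -0.7]
opening: 0.242
finger_force: 0.0
```

Request:
play_rows(
  steps=[
    [[0,0,-3,0,0,0],[0,0,-4,0,0,0],[0,0,-5,0,0,0],[0,0,-5,0,0,0],[0,0,-4,0,0,0],[-1.87,3.15,0.3,0,-0.046,0],[-1.87,3.15,0.3,0,-0.046,0],[-1.87,3.15,0.3,0,-0.046,0],[-1.87,3.15,0.3,0,-0.046,0],[-1.87,3.15,0.3,0,-0.046,0]],
  ],
)

```text
time: 48.7
ee_pos: [0.5051, -0.1509, 0.2298]
ee_rot: [3.141, 0.232, -3.082]
wrist_force: [-0.1, 0.2, -0.5]
opening: 0.24
finger_force: 0.0
```

Request:
play_rows(
  steps=[
    [[-1.87,3.15,0.5,0,-0.046,0],[-1.87,3.15,0.5,0,-0.046,0],[-1.87,3.15,0.5,0,-0.046,0],[-1.87,3.15,0.5,0,-0.046,0],[-1.87,3.15,0.5,0,-0.046,0],[0,0,0,0,0,0],[0,0,0,0,0,0],[0,0,0,0,0,0],[0,0,0,0,0,0]],
  ],
  grip=4.6,
)

```text
time: 49.6
ee_pos: [0.5914, 0.0097, 0.2357]
ee_rot: [-3.142, 0.46, -3.083]
wrist_force: [0.3, 0.0, -0.7]
opening: 0.503
finger_force: 0.0
```

Run:
```python
from h import *
C=Ro.from_euler('z',.06)*Ro.from_euler('y',-.46); S=np.array([.6235,.0135,.126])
print(pose()[0],C.inv().apply(pose()[0]-S))
s=plan(S+C.apply([.000,0,.055]),.06,.46,n=3); s=plan(S+C.apply([.000,0,.003]),.06,.46,start=s,n=5)
```

```text
[0.59143416 0.00968443 0.23567379] [ 0.01980349 -0.00188591  0.112585  ]
3 x [0.66, 0.063, 1.92, -0.0, -0.0, -0.0]
5 x [0.0, 0.0, 1.04, 0.0, 0.0, 0.0]
```

Request:
play_rows(
  steps=[
    [[0.66,0.05,1.9,0,0,0],[0.66,0.05,1.9,0,0,0],[0.66,0.05,1.9,0,0,0],[0,0,1.04,0,0,0],[0,0,1.04,0,0,0],[0,0,1.04,0,0,0],[0,0,1.04,0,0,0],[0,0,1.0,0,0,0],[0,0,0,0,0,0],[0,0,0,0,0,0]],
  ],
)

```text
time: 50.6
ee_pos: [0.622, 0.0142, 0.1294]
ee_rot: [3.142, 0.46, -3.081]
wrist_force: [0.6, -0.5, -0.0]
opening: 0.503
finger_force: 0.0
```

Request:
play_rows(
  steps=[
    [[0,0,0,0,0,0],[0,0,0,0,0,0],[0,0,0,0,0,0],[0,0,0,0,0,0],[0,0,0,0,0,0],[0,0,0,0,0,0],[0,0,0,0,0,0],[0,0,0,0,0,0]],
  ],
  grip=2.0,
  force=12,
)

```text
time: 51.4
ee_pos: [0.6221, 0.0141, 0.1301]
ee_rot: [3.142, 0.461, -3.081]
wrist_force: [-2.9, 0.2, 5.3]
opening: 0.303
finger_force: 12.0
```

Request:
play_rows(
  steps=[
    [[-0.02,0,0,0,0.046,0],[-0.02,0,0,0,0.046,0],[-0.02,0,0,0,0.046,0],[-0.02,0,0,0,0.046,0],[-0.02,0,0,0,0.046,0],[-0.02,0,0,0,0.046,0],[-0.02,0,0,0,0.046,0],[-0.02,0,0,0,0.046,0],[-0.02,0,0,0,0.046,0],[-0.02,0,0,0,0.046,0]],
  ],
)

```text
time: 52.4
ee_pos: [0.6238, 0.0142, 0.1302]
ee_rot: [3.142, -0.002, -3.081]
wrist_force: [-1.5, -0.1, 2.8]
opening: 0.304
finger_force: 12.0
```

Request:
play_rows(
  steps=[
    [[0,0,0,0,0,0],[0,0,0,0,0,0],[0,0,0,0,0,0],[0,0,-1.5,0,0,0],[0,0,-2,0,0,0],[0,0,-3.5,0,0,0],[0,0,0,0,0,0],[0,0,0,0,0,0],[0,0,0,0,0,0]],
  ],
)

```text
time: 53.3
ee_pos: [0.6226, 0.0142, 0.1983]
ee_rot: [3.141, -0.003, -3.081]
wrist_force: [-0.4, -0.6, -0.8]
opening: 0.306
finger_force: 12.0
```

Run:
```python
from h import *
print(pose()[0]); s=plan([.5225,.342,.14],.10,n=10); s=plan([.5225,.342,.0155],.10,start=s,n=7)
```

```text
[0.62256778 0.01422644 0.19830021]
10 x [0.741, 3.346, 0.585, 0.0, -0.0, -0.004]
7 x [0.0, 0.0, 1.779, 0.0, 0.0, 0.0]
```

Request:
play_rows(
  steps=[
    [[0.74,3.34,0.58,0,0,-0.004],[0.74,3.34,0.58,0,0,-0.004],[0.74,3.34,0.58,0,0,-0.004],[0.74,3.34,0.58,0,0,-0.004],[0.74,3.34,0.58,0,0,-0.004],[0.74,3.34,0.58,0,0,-0.004],[0.74,3.34,0.58,0,0,-0.004],[0.74,3.34,0.58,0,0,-0.004],[0.74,3.34,0.58,0,0,-0.004],[0.74,3.34,0.58,0,0,-0.004]],
  ],
)

```text
time: 54.3
ee_pos: [0.5224, 0.3421, 0.1399]
ee_rot: [-3.14, -0.003, -3.041]
wrist_force: [0.4, -0.2, -0.1]
opening: 0.307
finger_force: 12.0
```

Request:
play_rows(
  steps=[
    [[0,0,0,0,0,0],[0,0,2.5,0,0,0],[0,0,2.5,0,0,0],[0,0,2.5,0,0,0],[0,0,2.5,0,0,0],[0,0,0.9,0,0,0],[0,0,0,0,0,0],[0,0,0,0,0,0],[0,0,0,0,0,0],[0,0,0,0,0,0]],
  ],
)

```text
time: 55.3
ee_pos: [0.5247, 0.3418, 0.0343]
ee_rot: [3.141, 0.002, -3.041]
wrist_force: [-0.2, -0.1, -0.6]
opening: 0.307
finger_force: 12.0
```

Request:
play_rows(
  steps=[
    [[0,0,1.0,0,0,0],[0,0,0.6,0,0,0],[0,0,0.35,0,0,0],[0,0,0,0,0,0],[0,0,0,0,0,0],[0,0,0,0,0,0]],
  ],
)

```text
time: 55.9
ee_pos: [0.5238, 0.3414, 0.0133]
ee_rot: [-3.141, -0.0, -3.041]
wrist_force: [0.4, 0.2, 0.1]
opening: 0.306
finger_force: 12.0
```

Request:
play_rows(
  steps=[
    [[0,0,0,0,0,0],[0,0,0,0,0,0],[0,0,0,0,0,0],[0,0,0,0,0,0],[0,0,-1.5,0,0,0],[0,0,-3.5,0,0,0],[0,0,-5,0,0,0],[0,0,-5,0,0,0],[0,0,-5,0,0,0],[0,0,0,0,0,0]],
  ],
  grip=4.6,
)

```text
time: 56.9
ee_pos: [0.5273, 0.3436, 0.2222]
ee_rot: [3.134, 0.015, -3.041]
wrist_force: [0.4, -0.4, -0.8]
opening: 0.502
finger_force: 0.0
```

Run:
```python
from h import *
print(pose()[0]); s=plan([.68,-.22,.25],.06,n=14)
```

```text
[0.52734688 0.34357221 0.22219446]
14 x [-0.761, -4.1, -0.209, 0.001, 0.001, 0.003]
```

Request:
play_rows(
  steps=[
    [[-0.76,-4.1,-0.2,0,0,0.003],[-0.76,-4.1,-0.2,0,0,0.003],[-0.76,-4.1,-0.2,0,0,0.003],[-0.76,-4.1,-0.2,0,0,0.003],[-0.76,-4.1,-0.2,0,0,0.003],[-0.76,-4.1,-0.2,0,0,0.003],[-0.76,-4.1,-0.2,0,0,0.003],[-0.76,-4.1,-0.2,0,0,0.003],[-0.76,-4.1,-0.2,0,0,0.003],[-0.76,-4.1,-0.2,0,0,0.003]],
  ],
)

```text
time: 57.9
ee_pos: [0.6352, -0.0621, 0.2331]
ee_rot: [3.141, -0.0, -3.072]
wrist_force: [0.7, 0.7, 0.7]
opening: 0.507
finger_force: 0.0
```

Request:
play_rows(
  steps=[
    [[-0.76,-4.1,-0.2,0,0,0.003],[-0.76,-4.1,-0.2,0,0,0.003],[-0.76,-4.1,-0.2,0,0,0.003],[-0.76,-4.1,-0.2,0,0,0.003],[0,0,0,0,0,0],[0,0,0,0,0,0],[0,0,0,0,0,0],[0,0,0,0,0,0],[0,0,0,0,0,0],[0,0,0,0,0,0]],
  ],
)

```text
time: 58.9
ee_pos: [0.6763, -0.2211, 0.2418]
ee_rot: [3.142, 0.0, -3.082]
wrist_force: [0.2, 0.6, 0.1]
opening: 0.505
finger_force: 0.0
```

Run:
```python
from h import *
i,f,V=c=cam('wrist'); im=manip.capture('wrist'); np.save('w10V.npy',V); print(pose()[0])
print('lid',proj('',[.648,-.226,.03],c))
tp=manip.capture('top'); cv2.imwrite('pics/top2.png',tp)
cv2.imwrite('pics/w10.png',im)
a=cv2.resize(im[0:300,140:440],(500,500),interpolation=cv2.INTER_CUBIC); b=cv2.resize(tp[180:255,190:280],(300,250)); d=cv2.resize(tp[215:275,410:475],(300,250))
cv2.imwrite('pics/c6.png',np.hstack([a,np.vstack([b,d])]))
```

```text
[ 0.67630964 -0.22136865  0.24180116]
lid [276.30124627 159.07844212]
```

View pics/c6.png

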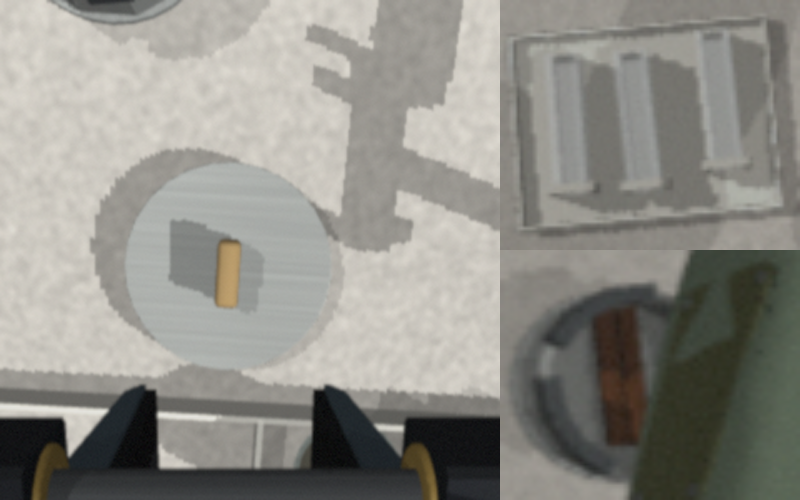

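Run:
```python
from h import *
i,f,_=cam('wrist'); c=(i,f,np.load('w10V.npy')); g=lambda x,y:(140+(x+.5)/1.6667-.5,(y+.5)/1.6667-.5)
r=lambda q,z: ray('',*g(*q),z,c)
E=np.array([r(q,.026) for q in [(125,266),(331,266),(228,163),(228,370)]]); print('disc c',[ (E[2,0]+E[3,0])/2,(E[0,1]+E[1,1])/2],'d',np.linalg.norm(E[0]-E[1]),np.linalg.norm(E[2]-E[3]))
im=cv2.imread('pics/w10.png').astype(int); sat=im[...,2]-im[...,0]; m=(sat>40).astype(np.uint8); m[:,:250]=0; m[:,300:]=0; m[:130]=0; m[200:]=0
ys,xs=np.nonzero(m); P=np.array([ray('',x,y,.052,c) for x,y in zip(xs,ys)])[:,:2]; b=P.mean(0); u=np.linalg.svd(P-b)[2][0]; print('grip c',b,'ang',np.degrees(np.arctan(u[1]/u[0])),cv2.minAreaRect((P*1000).astype(np.float32)))
```

```text
disc c [np.float64(0.6518390615320244), np.float64(-0.22567993984619883)] d 0.1303055215540296 0.1305752360360323
grip c [ 0.65051701 -0.22554782] ang -0.04400476444319628 ((650.986083984375, -225.58416748046875), (12.832358360290527, 38.597373962402344), 89.77974700927734)
```

Run:
```python
from h import *
from scipy.optimize import differential_evolution as DE
i,f,_=cam('wrist'); 
def fit(img,V,n,c0):
    c=(n[0],n[1],V); g=cv2.GaussianBlur(cv2.cvtColor(img,cv2.COLOR_BGR2GRAY),(3,3),0).astype(float)
    a=np.radians(np.arange(0,360,3)); W=c[2]; 
    def samp(x,y,r,A):
        p=np.stack([x+r*np.cos(A),y+r*np.sin(A),np.full_like(A,.066)]); q=W[:3,:3]@p+W[:3,3:]; u=c[0]['cx']-c[1]*q[0]/q[2]; v=c[0]['cy']+c[1]*q[1]/q[2]
        return cv2.remap(g.astype(np.float32),u.astype(np.float32)[None],v.astype(np.float32)[None],1)[0]
    def cost(t):
        x,y,b=t; rel=(a-b+np.pi/4)%(np.pi/2)-np.pi/4; on=np.abs(rel)>.22; off=np.abs(rel)<.12
        ring=np.mean([samp(x,y,r,a[on]).mean() for r in (.0575,.0605,.0635)]); out=samp(x,y,.0685,a[on]).mean(); gap=samp(x,y,.0605,a[off]).mean()
        return ring-.6*out-.4*gap
    s=DE(cost,[(c0[0]-.012,c0[0]+.012),(c0[1]-.012,c0[1]+.012),(-.6,.2)],seed=1,tol=1e-6); print(s.x,np.degrees(s.x[2]),s.fun)
fit(cv2.imread('pics/w6.png'),np.load('w6V.npy'),(i,f),(.444,-.304))
it,ft,Vt=cam('top'); fit(cv2.imread('pics/top0.png'),Vt,(it,ft),(.44,-.302))
s=plan([.651,-.2256,.10],0,n=6)
```

```text
[ 0.44381659 -0.30467491 -0.25766923] -14.763359136332888 -97.24139404296875
[ 0.44046882 -0.29808736 -0.28405295] -16.275035365060095 -33.75123977661133
6 x [0.424, -0.053, 2.362, -0.0, 0.0, 0.01]
```

Request:
play_rows(
  steps=[
    [[0.42,-0.05,2.36,0,0,0.01],[0.42,-0.05,2.36,0,0,0.01],[0.42,-0.05,2.36,0,0,0.01],[0.42,-0.05,2.36,0,0,0.01],[0.42,-0.05,2.36,0,0,0.01],[0.42,-0.05,2.36,0,0,0.01],[0,0,0,0,0,0],[0,0,0,0,0,0],[0,0,0,0,0,0],[0,0,0,0,0,0]],
  ],
  grip=3.2,
)

```text
time: 60.0
ee_pos: [0.6523, -0.2262, 0.1017]
ee_rot: [-3.141, 0.003, 3.14]
wrist_force: [1.4, 0.6, 0.1]
opening: 0.352
finger_force: 0.0
```

Request:
play_rows(
  steps=[
    [[0,0,0,0,0,0],[0,0,0,0,0,0]],
  ],
)

```text
time: 60.2
ee_pos: [0.6515, -0.226, 0.1006]
ee_rot: [-3.141, 0.001, 3.14]
wrist_force: [0.0, 0.1, -0.1]
opening: 0.354
finger_force: 0.0
```

Run:
```python
from h import *
print(pose()[0],pose()[1].as_euler('xyz')); s=plan([.651,-.2256,.030],0,n=6)
```

```text
[ 0.65154826 -0.22597548  0.10056128] [-3.14132076e+00  1.06372183e-03  3.13987570e+00]
6 x [0.01, 0.006, 1.176, -0.0, 0.0, -0.0]
```

Request:
play_rows(
  steps=[
    [[0.01,0.01,1.17,0,0,0],[0.01,0,1.17,0,0,0],[0.01,0.01,1.17,0,0,0],[0.01,0,1.17,0,0,0],[0.01,0.01,1.17,0,0,0],[0.01,0,1.17,0,0,0],[0,0,0,0,0,0],[0,0,0,0,0,0],[0,0,0,0,0,0],[0,0,0,0,0,0]],
  ],
)

```text
time: 61.2
ee_pos: [0.651, -0.2257, 0.0304]
ee_rot: [-3.141, 0.001, 3.14]
wrist_force: [-0.9, 0.8, 0.4]
opening: 0.349
finger_force: 0.0
```

Request:
play_rows(
  steps=[
    [[0,0,0,0,0,0],[0,0,0,0,0,0],[0,0,0,0,0,0],[0,0,0,0,0,0],[0,0,0,0,0,0],[0,0,0,0,0,0],[0,0,0,0,0,0],[0,0,0,0,0,0]],
  ],
  grip=0.8,
  force=25,
)

```text
time: 62.0
ee_pos: [0.6508, -0.2259, 0.03]
ee_rot: [-3.141, 0.001, 3.14]
wrist_force: [-0.3, -1.4, 2.9]
opening: 0.149
finger_force: 25.0
```

Request:
play_rows(
  steps=[
    [[0,0,-1.5,0,0,0],[0,0,-3.0,0,0,0],[0,0,-4.0,0,0,0],[0,0,-4.0,0,0,0],[0,0,0,0,0,0],[0,0,0,0,0,0],[0,0,0,0,0,0],[0,0,0,0,0,0],[0,0,0,0,0,0]],
  ],
)

```text
time: 62.9
ee_pos: [0.6499, -0.2253, 0.1528]
ee_rot: [3.14, -0.003, 3.14]
wrist_force: [1.3, 0.5, -3.2]
opening: 0.149
finger_force: 25.0
```

Run:
```python
from h import *
T,R=pose(); print(T,R.as_euler('xyz'),manip.read_state()['opening'])
# lid centre vs TCP from the wrist view (disc edges)
i,f,V=c=cam('wrist'); im=manip.capture('wrist'); cv2.imwrite('pics/w11.png',im)
s=plan([.4437,-.3045,.145],-.2577,n=8); s=plan([.4437,-.3045,.095],-.2577,start=s,n=5)
```

```text
[ 0.6498603  -0.22529864  0.15283823] [ 3.14025509e+00 -3.08891831e-03  3.13974457e+00] 0.14929263660511324
8 x [2.457, -1.278, 0.105, 0.0, -0.0, 0.032]
5 x [0.0, 0.0, 1.0, 0.0, 0.0, 0.0]
```

Request:
play_rows(
  steps=[
    [[2.46,-1.28,0.1,0,0,0.032],[2.46,-1.28,0.1,0,0,0.032],[2.46,-1.28,0.1,0,0,0.032],[2.46,-1.28,0.1,0,0,0.032],[2.46,-1.28,0.1,0,0,0.032],[2.46,-1.28,0.1,0,0,0.032],[2.46,-1.28,0.1,0,0,0.032],[2.46,-1.28,0.1,0,0,0.032],[0,0,0,0,0,0],[0,0,0,0,0,0]],
  ],
)

```text
time: 63.95
ee_pos: [0.4439, -0.305, 0.1468]
ee_rot: [3.141, 0.001, 2.883]
wrist_force: [0.6, -0.2, -2.6]
opening: 0.157
finger_force: 25.0
```

Request:
play_rows(
  steps=[
    [[0,0,0,0,0,0],[0,0,0,0,0,0],[0,0,0,0,0,0],[0,0,0,0,0,0],[0,0,0,0,0,0]],
  ],
)

```text
time: 64.45
ee_pos: [0.4443, -0.3047, 0.1466]
ee_rot: [3.141, -0.0, 2.884]
wrist_force: [0.1, -0.2, -3.3]
opening: 0.149
finger_force: 25.0
```

Run:
```python
from h import *
print(pose()[0],pose()[1].as_euler('xyz')); plan([.4437,-.3045,.096],-.2577,n=5)
```

```text
[ 0.44426217 -0.30468059  0.1466177 ] [ 3.14147760e+00 -4.20099265e-05  2.88422765e+00]
5 x [0.012, 0.001, 1.012, 0.0, -0.0, 0.0]
```

Request:
play_rows(
  steps=[
    [[0.01,0,1.0,0,0,0],[0.01,0,1.0,0,0,0],[0.01,0,1.0,0,0,0],[0.01,0,1.0,0,0,0],[0.01,0,1.0,0,0,0],[0,0,0,0,0,0],[0,0,0,0,0,0],[0,0,0,0,0,0],[0,0,0,0,0,0]],
  ],
)

```text
time: 65.35
ee_pos: [0.4439, -0.3049, 0.0972]
ee_rot: [-3.141, 0.001, 2.884]
wrist_force: [0.3, -0.2, -2.2]
opening: 0.152
finger_force: 25.0
```

Request:
play_rows(
  steps=[
    [[0,0,0.3,0,0,0],[0,0,0.3,0,0,0],[0,0,0.2,0,0,0],[0,0,0.2,0,0,0],[0,0,0,0,0,0],[0,0,0,0,0,0],[0,0,0,0,0,0],[0,0,0,0,0,0]],
  ],
)

```text
time: 66.15
ee_pos: [0.4436, -0.3047, 0.0868]
ee_rot: [-3.142, 0.0, 2.884]
wrist_force: [0.2, 0.0, -2.9]
opening: 0.154
finger_force: 25.0
```

Request:
play_rows(
  steps=[
    [[0,0,0.2,0,0,0],[0,0,0.2,0,0,0],[0,0,0.2,0,0,0],[0,0,0,0,0,0],[0,0,0,0,0,0],[0,0,0,0,0,0]],
  ],
)

```text
time: 66.75
ee_pos: [0.4436, -0.3047, 0.0807]
ee_rot: [3.142, 0.0, 2.884]
wrist_force: [0.2, 0.1, -3.3]
opening: 0.151
finger_force: 25.0
```

Request:
play_rows(
  steps=[
    [[0,0,0.2,0,0,0],[0,0,0.2,0,0,0],[0,0,0,0,0,0],[0,0,0,0,0,0],[0,0,0,0,0,0]],
  ],
)

```text
time: 67.25
ee_pos: [0.4436, -0.3047, 0.0767]
ee_rot: [3.142, 0.0, 2.884]
wrist_force: [-0.2, 0.4, -2.4]
opening: 0.151
finger_force: 25.0
```

Request:
play_rows(
  steps=[
    [[0,0,0.2,0,0,0],[0,0,0.1,0,0,0],[0,0,0,0,0,0],[0,0,0,0,0,0],[0,0,0,0,0,0]],
  ],
)

```text
time: 67.75
ee_pos: [0.4436, -0.3047, 0.074]
ee_rot: [-3.142, 0.0, 2.884]
wrist_force: [-0.3, 1.4, 1.1]
opening: 0.149
finger_force: 25.0
```

Request:
play_rows(
  steps=[
    [[0,0,0,0,0,0.02],[0,0,0,0,0,-0.02],[0,0,0,0,0,0],[0,0,0,0,0,0]],
  ],
)

```text
time: 68.15
ee_pos: [0.4439, -0.3049, 0.074]
ee_rot: [-3.141, 0.001, 2.884]
wrist_force: [-0.1, 0.2, 2.5]
opening: 0.15
finger_force: 25.0
```

Contact comes at TCP z = 0.074, the fully-home height. I'll release and back off.

Request:
play_rows(
  steps=[
    [[0,0,0,0,0,0],[0,0,0,0,0,0],[0,0,0,0,0,0],[0,0,0,0,0,0],[0,0,0,0,0,0]],
  ],
  grip=4.0,
)

```text
time: 68.65
ee_pos: [0.4435, -0.3046, 0.0736]
ee_rot: [3.141, -0.0, 2.884]
wrist_force: [0.1, -0.6, 0.4]
opening: 0.439
finger_force: 0.0
```

Request:
play_rows(
  steps=[
    [[0,0,-1.5,0,0,0],[0,0,-3,0,0,0],[0,0,-4,0,0,0],[0,0,-4,0,0,0],[-4,0,-2,0,0,0],[-4,0,0,0,0,0],[0,0,0,0,0,0],[0,0,0,0,0,0],[0,0,0,0,0,0],[0,0,0,0,0,0]],
  ],
)

```text
time: 69.65
ee_pos: [0.5197, -0.3247, 0.2185]
ee_rot: [3.141, -0.001, 2.883]
wrist_force: [-0.5, 0.5, 0.0]
opening: 0.435
finger_force: 0.0
```

Run:
```python
from h import *
i,f,V=c=cam('wrist'); im=manip.capture('wrist'); cv2.imwrite('pics/w12.png',im); print(pose()[0],manip.read_state()['finger_force'])
sat=im[...,2].astype(int)-im[...,0]; u,v=proj('',[.4437,-.3047,.096],c); print(u,v)
m=np.zeros(sat.shape,bool); u,v=int(u),int(v); m[max(v-40,0):v+40,u-40:u+40]=1; ys,xs=np.nonzero(m&(sat>40))
for z in (.096,.106):
  P=np.array([ray('',x,y,z,c) for x,y in zip(xs,ys)])[:,:2]; print(z,cv2.minAreaRect((P*1000).astype(np.float32)))
# dark collar notches still visible? apparent disc diameter: top of disc at home z=.070
g=cv2.cvtColor(im,cv2.COLOR_BGR2GRAY); print([int(x) for x in g[v,u-130:u+130:5]])
```

```text
[ 0.51988805 -0.32482575  0.21872559] 0.0
278.44178790112517 107.01197688631292
0.096 ((444.682373046875, -303.6749572753906), (12.269376754760742, 37.85325241088867), 75.48379516601562)
0.106 ((444.9683532714844, -303.7474365234375), (11.848995208740234, 36.55635070800781), 75.4837646484375)
[152, 150, 142, 151, 152, 149, 149, 151, 142, 151, 156, 169, 177, 176, 176, 175, 176, 174, 133, 132, 132, 131, 130, 129, 129, 111, 150, 157, 146, 146, 146, 146, 164, 164, 163, 164, 163, 163, 163, 164, 164, 164, 176, 180, 177, 176, 174, 177, 199, 200, 195, 202]
```

The lid's grip bar reads (0.4447, -0.3037) at -14.5°, so it is centred, aligned with the notches and at home height. The tubes were already seen flat in the tray with both sticks in the pot.

```bash
python3 -c "
from bench import manip
print(manip.finish_job())"
```

```text
the job is handed in; nothing more can be done
None
```

The job is handed in, but no verdict came back: both sticks are in the mill's pot, all three tubes are flat in the tray (tube 2 was empty and left there), and by height and grip-bar position the lid is home in the notches.

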